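# Slide the tall bottle home into its bay beside the sink

### The arm

A 6-joint arm with a two-finger parallel gripper is mounted at the origin on the work surface. World frame = base frame: x ahead of the robot, y to its left, z up, the work surface at z = 0. Lengths are in mm, angles in rad, forces in N, time in s.
With the tool pointing down it reaches from about 350 to 875 mm from the base axis. Payload 4.2 kg.
Tool frame: the origin (TCP) lies at the very end of the fingers, on their centre line; the grasp point (between the pads) lies 19 mm behind it; z points along the fingers, y is the direction in which the jaws open and shut (so a half turn about z gives the same grasp; the last joint's range is limited). The gripper opens to 85 mm and grips with 20 to 120 N. Pads are 22 mm wide; open, the fingers measure 114 mm over their backs; the gripper's body (76 mm by 85 mm) begins 54 mm behind the grasp point. The pads swing forward as they close: fully open they stand 13 mm farther back than shut.
Start: joints at [0.259, 0.385, 0.008, 0, -1.194, -0.259], TCP at [624.979, 0.025, 231.312] pointing down, gripper open.
Joint ranges: [-3.14, 3.14], [-1.21, 2.06], [-1.07, 1.41], [-3.16, 2.05], [-2.99, -0.16], [-3.1, 3.1]. Speed limits (rad/s): [2.79, 2.79, 3.14, 3.14, 3.14, 3.14].

### API

Orientations are given as a unit quaternion [x, y, z, w].
In Python, from bench import arm, optics, job gives the robot as it stands.
- The arm moves only by the tool send_rows, never from a script. Its argument "steps" is a list that holds one entry, the list of rows, each a list of 5 numbers: the shift along the tool's x, y, z in cm, then the turn about the tool's z in rad, then the opening, from 0 (shut) to 1 (fully open). A call has 1 to 10 rows; each row shifts and turns the pose as measured when the row begins, along the tool's axes as they then stand; what a row does not reach is not made up. A row lasts 1/12 s, in which the tool goes at most 41.7 mm and 7.16 degrees, less where a joint would pass 70% of its speed; a pose out of reach is approached as far as the arm can. A call with a gripper value outside its range is refused whole. The fingers move at their own pace and stop on an object; the grip force is fixed at half the most. Time passes only in rows, so rows that do not move let the fingers close. It gives the time, the measured TCP pose, the force and the opening at its end, in the units of the state.
- arm.read_state(): the state, without advancing time (a new reading comes with each control period).
- optics.get_image(name): name is "scene" or "side" or "wrist"; returns (picture, depth): 420x560x3 uint8, blue, green, red; 420x560 float32, mm along the optical axis (not along the pixel's ray), 0 where there is no reading.
- optics.get_calibration(name): a dict with "K" (3x3 intrinsics, pixels), "k1" (the pictures are not rectified: a ray, as slopes to the right and down, at radius r is drawn at 1 + k1 r^2 times it, then the intrinsics apply), "rvec" (rotation vector, rad) and "tvec" (3), from world to camera coordinates, as OpenCV has them; the wrist camera has in their place "hand_eye" (4x4, takes a point from camera to tool coordinates, whose origin is the TCP and whose axes are the flange's). Camera axes: x right, y down, z forward; pixel columns grow to the right and rows downward; lengths in mm; the calibration is good to about 2 mm. A picture is of the moment at which its call begins: read the wrist's pose just before it. get_calibration takes no time and is no camera call.
- job.job_done(): hands the job in, once; it reports no verdict.
The state is a dict: "clock": time; "joints": joint angles; "joint_vel": joint speeds; "joint_efforts": joint torques, N m; "position": TCP position; "ee_rot": TCP orientation; "contact_force": force on the tool from outside, world axes, zero at the start; "wrist_torque": the same for the moment, N m; "gripper_width": finger opening in mm.
Only numpy, scipy, OpenCV 4.12 (cv2) and the standard library are available. Lean on these libraries where they do the work, as an engineer would, in place of code of your own. Each camera call takes 0.05 s, during which the arm holds its last target. There are 200 camera calls.

### The job

Push the tall bottle across the tile and fully home into its low steel bay, until it stands upright against the back wall of the bay. Push it gently and low on its body so that it slides without tipping; do not pinch, lift or carry it. Leave everything else where it stands, and finish clear of the bottle.

Things in the scene. Friction and masses are not known exactly. Their poses are not given: they have to be found in the camera images.
- tall_bottle: the only tall bottle: white, paper band, round, 60 mm across up to 140 mm height, then a neck and grey cap, 227 mm tall, 0.3 to 0.55 kg. Stands loose. Origin: centre of its underside; z: its long axis. It slides when pushed below about 40 mm and tips when pushed much higher; a gripper pointing straight down meets it with its body first, high up, so lean it until the fingertips lead.
- bay: low U-shaped dark steel fence, 22 mm high, no floor, fixed to the tile. Origin: on the tile, where the bottle axis stands when centred and touching the back wall. +x points into the bay (away from the robot, within 0.25 rad), y across, z up. Back wall face at x = +30 mm; side walls 84 mm apart inside, ending at x = -10 mm, then flaring to 108 mm apart at the open mouth at x = -36 mm.
- tumbler: bystander, loose: plain open plastic tumbler, 72 mm across the rim, 105 mm tall. Origin: centre of its underside. Stays where it is.
- ramekin: bystander, loose: low white ceramic ramekin, 86 mm across, 48 mm tall. Origin: centre of its underside. Stays where it is.
- bowl: bystander, loose: small round wooden bowl, 124 mm across, 50 mm tall. Origin: centre of its underside. Stays where it is.
- jar: bystander, loose: squat white jar with a steel lid, 68 mm across, 85 mm tall (short: not the tall bottle). Origin: centre of its underside. Stays where it is.
- scraper: bystander, loose: flat dish scraper, about 210 mm long along its own x, 75 mm wide blade at +x, 10 mm thick. Origin: centre of its underside near its middle (handle end 105 mm behind it, blade end 105 mm ahead). Stays where it is.
Mind the look-alikes: they are no part of the job. What is shaped like the tall_bottle but yellow is not meant. Of the things that look like the bay, the larger one is meant.

How it is judged (in metres and radians):
At the end, for the whole second after the job is handed in: The tall bottle stands upright (within 0.05 rad) and at rest on the tile inside the bay, within 10 mm of touching the back wall and within 16 mm of the middle between the side walls; every bystander is within 20 mm of where it stood; the robot touches nothing (x of tall_bottle in the frame of bay between -0.01 and 0.006 m and y of tall_bottle in the frame of bay between -0.016 and 0.016 m and angle between tall_bottle's own z axis and vertical below 0.05 rad and height (world z) of tall_bottle below 0.004 m and linear speed of tall_bottle below 0.01 m/s and distance of each of tumbler, ramekin, bowl, jar, scraper from where it was at the start of the episode below 0.02 m).
It fails at once if the tall bottle tipped by more than 0.2 rad (angle between tall_bottle's own z axis and vertical above 0.2 rad).
It fails at once if the tall bottle was lifted by more than 8 mm off the tile (height (world z) of tall_bottle above 0.008 m).
It fails at once if the fingers pinched the tall bottle or pressed on it with more than 30 N (contact force between the fingers and tall_bottle above 30 N).
It fails at once if a bystander was moved by more than 20 mm or knocked over (distance of any of tumbler, ramekin, bowl, jar, scraper from where it was at the start of the episode above 0.02 m or angle between any of tumbler, ramekin, bowl, jar, scraper's own z axis and vertical above 0.35 rad).
It also fails if it takes over 45 s, if anything falls off the work surface, if the arm or the gripper's body presses on something with over 40 N, if the wrist force passes 120 N, or if a joint passes its speed limit or range.

## Working session

There is one attempt and no reset: what is moved stays moved. The work goes in short steps, Python scripts to look and compute and a tool call to move; the robot and the scene stay as the last step left them, time stands still between calls to the robot, and variables do not carry over. Pictures are saved under pics/ and viewed, about 8 in all and at most 12, crops included, and the job is handed in when it is done.

Besides the shell and the picture viewer there is one more tool, called after "Call:" by a JSON object that holds its "op" and its "data". send_rows: Moves the arm, as the interface text tells. Its arguments: {"type":"object","properties":{"steps":{"type":"array","items":{"type":"array","items":{"type":"array","items":{"type":"number"}}}}},"required":["steps"]}

```bash
ls; mkdir -p pics
cat > h.py <<'E'
import numpy as np, cv2
from bench import arm, optics, job
from scipy.spatial.transform import Rotation as R
def cal(n):
    c=optics.get_calibration(n); K=np.array(c["K"],float); return c,K
def cam2world(n,s=None):
    c,K=cal(n)
    if "rvec" in c:
        Rm=R.from_rotvec(np.ravel(c["rvec"])).as_matrix(); t=np.ravel(c["tvec"])
        return Rm.T, -Rm.T@t
    s=s or arm.read_state(); H=np.array(c["hand_eye"]); Rt=R.from_quat(s["ee_rot"]).as_matrix()
    return Rt@H[:3,:3], Rt@H[:3,3]+np.array(s["position"])
def cloud(n,depth,s=None):
    c,K=cal(n); A,b=cam2world(n,s)
    v,u=np.indices(depth.shape); 
    p=np.stack([u,v],-1).reshape(-1,2).astype(float)
    d=(p-K[[0,1],[2,2]])/K[[0,1],[0,1]]
    x=d.copy()
    for _ in range(8): x=d/(1+c["k1"]*(x**2).sum(1,keepdims=True))
    P=np.c_[x,np.ones(len(x))]*depth.reshape(-1,1)
    return (P@A.T+b).reshape(*depth.shape,3)
E
python3 - <<'E'
from h import *
for n in("scene","side"):
    im,d=optics.get_image(n); cv2.imwrite(f"pics/{n}0.png",im); np.save(f"{n}0.npy",cloud(n,d)); np.save(f"{n}0d.npy",d)
    print(n,cam2world(n)[1])
print(arm.read_state())
E
```

```text
pics
scene [1240.56556085  210.77955875  871.55819145]
side [ 150.98179765 -419.60692353  533.56557662]
{'clock': 0.1, 'joints': array([ 2.58585484e-01,  3.85474308e-01,  6.76066977e-03, -4.08440235e-04,
       -1.19398171e+00, -2.58611334e-01]), 'joint_vel': array([ 0.00139033, -0.00241833,  0.00334447,  0.0023332 , -0.0011543 ,
       -0.00235211]), 'joint_efforts': array([-2.41840362e-04, -3.93318665e+01,  1.88929778e+01,  4.19793829e+00,
       -2.58899068e-03, -3.31562532e-06]), 'position': array([6.24485730e+02, 2.47757576e-03, 2.30337421e+02]), 'ee_rot': array([-7.07044045e-01,  7.07168849e-01,  6.41469288e-04, -7.25338854e-04]), 'contact_force': array([-0.09676808, -0.32462382, -1.19400153]), 'wrist_torque': array([0.0607675 , 0.01294833, 0.04326655]), 'gripper_width': 84.99211055120811}
```

View pics/scene0.png

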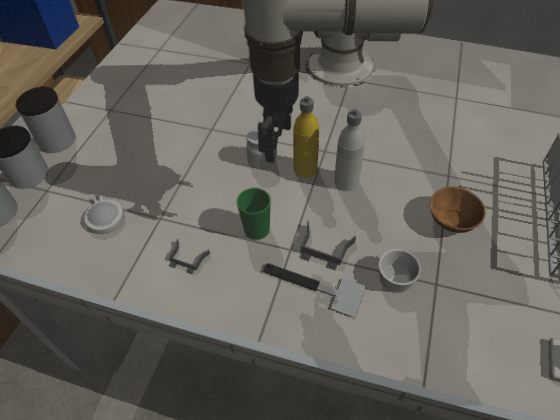

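View pics/side0.png

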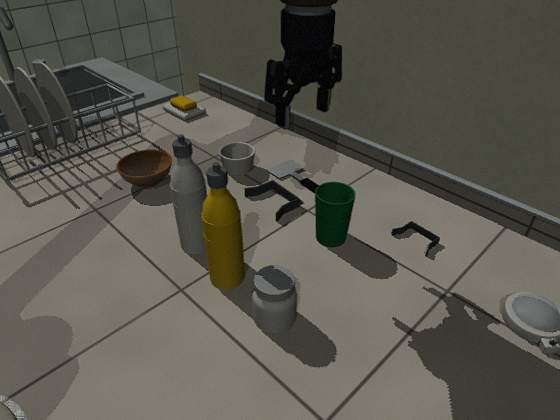

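The scene picture shows the white bottle standing at about (349,155). The larger bay is at (325,248) and the small one is at (188,258), beside the tumbler at (256,213). The scraper at (315,283) lies behind the bay. Next I'll measure their positions.

```bash
cat > loc.py <<'E'
from h import *
from scipy.optimize import least_squares
def fitc(p,r):
    p0=np.median(p,0)
    return p0
for n in("scene","side"):
    P=np.load(f"{n}0.npy"); d=np.load(f"{n}0d.npy"); im=cv2.imread(f"pics/{n}0.png")
    cam=cam2world(n)[1]
    ok=(d>0)
    z=P[...,2]; reg=ok&(P[...,0]>250)&(P[...,0]<1000)&(abs(P[...,1])<420)
    tile=reg&(abs(z)<6); print(n,"tile z med",np.median(z[tile]))
    m=(reg&(z>7)&(z<260)).astype(np.uint8)
    k,lab,st,ce=cv2.connectedComponentsWithStats(m,connectivity=4)
    for i in range(1,k):
        if st[i,4]<60: continue
        q=P[lab==i]; c=im[lab==i].mean(0).astype(int)
        print(np.round(ce[i]),st[i,4],"min",q.min(0).round(),"max",q.max(0).round(),"med",np.median(q,0).round(),"bgr",c)
E
python3 loc.py
```

```text
scene tile z med -0.2735111713475362
[306. 140.] 1662 min [441. -18.   7.] max [485.  41. 228.] med [473.  15. 120.] bgr [37 73 83]
[350. 152.] 1728 min [454.  87.   7.] max [500. 148. 228.] med [488. 121. 121.] bgr [83 87 88]
[256. 150.] 590 min [ 427. -140.    7.] max [682.  11. 260.] med [ 479. -112.   59.] bgr [78 80 80]
[454. 208.] 1672 min [454. 314.   7.] max [579. 420.  54.] med [494. 375.  28.] bgr [40 60 82]
[254. 211.] 1390 min [627. -83.   7.] max [700. -12. 108.] med [669. -47.  71.] bgr [42 63 40]
[105. 216.] 937 min [ 688. -420.    7.] max [ 778. -350.   40.] med [ 742. -384.   26.] bgr [125 127 126]
[324. 248.] 377 min [624.  61.   7.] max [704. 173.  26.] med [694. 114.  19.] bgr [57 59 59]
[186. 257.] 183 min [ 747. -202.    7.] max [ 801. -125.   19.] med [ 789. -161.   14.] bgr [64 66 66]
[399. 268.] 1032 min [659. 232.   7.] max [745. 316.  51.] med [687. 275.  35.] bgr [91 94 95]
[292. 276.] 513 min [745.   3.   7.] max [779. 131.  14.] med [763.  64.  10.] bgr [42 44 45]
[256. 349.] 7288 min [ 934. -420.    7.] max [953. 420.  61.] med [949.  60.  54.] bgr [95 
[... 227 characters left out ...]
[54 57 58]
[211. 208.] 7735 min [423. -22.   7.] max [745. 316. 228.] med [450.  86. 112.] bgr [37 62 68]
[147. 169.] 1287 min [456. 314.   7.] max [578. 420.  52.] med [524. 387.  32.] bgr [26 37 50]
[332. 210.] 2211 min [627. -84.   7.] max [778. 130. 107.] med [651. -55.  74.] bgr [14 34  8]
[276. 195.] 512 min [622.  58.   7.] max [702. 170.  24.] med [677. 113.  16.] bgr [23 24 22]
[418. 232.] 270 min [ 743. -206.    7.] max [ 800. -126.   18.] med [ 793. -164.   13.] bgr [26 26 25]
[274. 298.] 2566 min [ 417. -145.    7.] max [481. -81.  87.] med [ 438. -124.   64.] bgr [68 71 70]
[528. 313.] 1818 min [ 685. -420.    7.] max [ 775. -354.   39.] med [ 712. -393.   27.] bgr [103 106 104]
```

Run:
```python
import cv2
a=cv2.imread('pics/scene0.png')[150:310,220:440]; cv2.imwrite('pics/crop1.png',cv2.resize(a,None,fx=3.4,fy=3.4,interpolation=cv2.INTER_CUBIC))
a=cv2.imread('pics/side0.png')[0:140,240:370]; cv2.imwrite('pics/crop2.png',cv2.convertScaleAbs(cv2.resize(a,None,fx=4,fy=4,interpolation=cv2.INTER_CUBIC),alpha=2))
```

```text
(no output)
```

View pics/crop2.png

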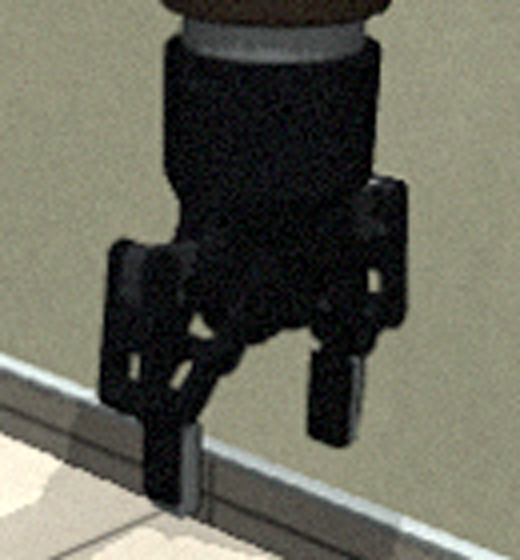

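The gripper's knuckles stand wider than the fingertips, so the tool has to lean. I'll fit the bottle and bay precisely.

```bash
cat > fit.py <<'E'
from h import *
from scipy.optimize import least_squares
def circ(q,r,g): return least_squares(lambda c:np.hypot(*(q-c).T)-r,g,loss='soft_l1',f_scale=2).x
def bottle(P,g=(472,118)):
    m=(P[...,2]>20)&(P[...,2]<130)&(np.hypot(P[...,0]-g[0],P[...,1]-g[1])<45); return circ(P[m][:,:2],30,g),m.sum()
def bayfit(P):
    m=(P[...,2]>18)&(P[...,2]<27)&(P[...,0]>610)&(P[...,0]<715)&(P[...,1]>50)&(P[...,1]<180); q=P[m][:,:2]
    return q
if __name__=="__main__":
    Q=[]
    for n in("scene","side"):
        P=np.load(f"{n}0.npy"); print(n,bottle(P)); q=bayfit(P); Q.append(q); print(len(q))
    img=np.full((560,800,3),255,np.uint8)
    for q,c in zip(Q,((255,0,0),(0,0,255))):
        for x,y in q: cv2.circle(img,(int((180-y)*6),int((720-x)*5)),2,c,-1)
    cv2.imwrite("pics/bay.png",img)
E
python3 fit.py
```

```text
scene (array([466.51421202, 117.71043838]), np.int64(856))
212
side (array([467.81411089, 117.22938505]), np.int64(1400))
204
```

View pics/bay.png

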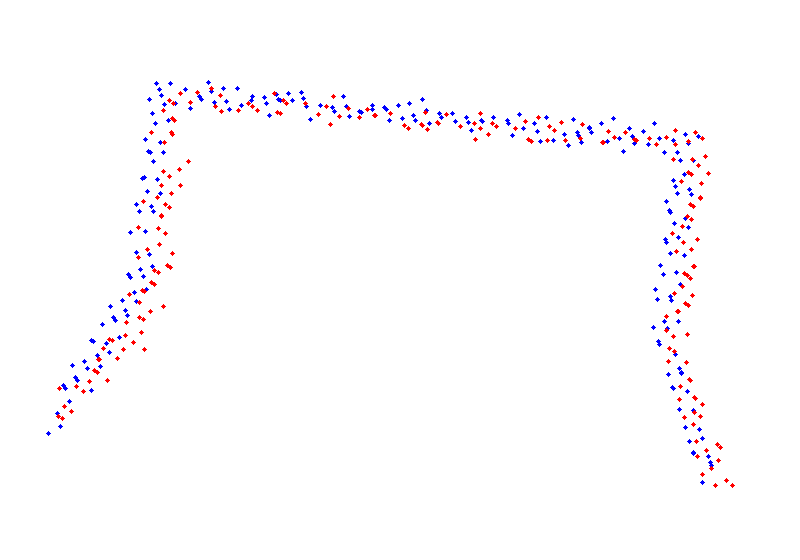

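Call:
{"op": "send_rows", "data": {"steps": [[[0,0,-4,0,0],[0,0,-4,0,0],[0,0,-4,0,0]]]}}

```text
clock: 0.35
position: [619.3, -0.1, 339.3]
ee_rot: [-0.706, 0.708, 0.011, -0.013]
contact_force: [0.8, -0.4, 0.1]
gripper_width: 51.8
```

The bottle is at about (467,117.5) and the bay origin at about (665,112) with yaw about -0.09. Rows can't tilt the tool directly. I'll test whether going past the reach limit leans it.

Call:
{"op": "send_rows", "data": {"steps": [[[0,-4,0,0,0],[0,-4,0,0,0],[0,-4,0,0,0],[0,-4,0,0,0],[0,-4,0,0,0],[0,-4,0,0,0]]]}}

```text
clock: 0.85
position: [841.6, -0.2, 357.8]
ee_rot: [0.708, -0.707, -0.003, 0.002]
contact_force: [2.1, 0.4, 0.5]
gripper_width: 0.1
```

Call:
{"op": "send_rows", "data": {"steps": [[[0,-4,0,0,0],[0,-4,0,0,0],[0,-4,0,0,0]]]}}

```text
clock: 1.1
position: [894.2, -0.9, 313.4]
ee_rot: [0.707, -0.707, 0.009, -0.004]
contact_force: [1.1, 1.6, -2.5]
gripper_width: 0.1
```

```bash
python3 -c "
from h import *
print(arm.read_state()['joints'])"
```

```text
[ 0.18212856  1.02395601  1.40039375  0.01086866 -1.9299084  -0.17788609]
```

Call:
{"op": "send_rows", "data": {"steps": [[[0,-4,0,0,0],[0,-4,0,0,0],[0,-4,0,0,0],[0,-4,0,0,0]]]}}

```text
clock: 1.43
position: [946.0, -0.9, 251.4]
ee_rot: [0.707, -0.706, 0.038, -0.028]
contact_force: [-0.2, -0.1, 0.2]
gripper_width: -0.2
```

```bash
python3 -c "
from h import *
s=arm.read_state();print(s['joints'],R.from_quat(s['ee_rot']).as_matrix()[:,2])"
```

```text
[ 0.17848294  1.10061409  1.40522761  0.03150438 -1.78667606 -0.16938274] [ 0.09252901 -0.0145722  -0.99560335]
```

Call:
{"op": "send_rows", "data": {"steps": [[[0,0,-4,0,0],[0,0,-4,0,0],[0,0,-4,0,0],[0,0,-4,0,0]]]}}

```text
clock: 1.77
position: [892.3, 2.8, 348.1]
ee_rot: [0.708, -0.706, 0.032, -0.018]
contact_force: [-0.4, 0.5, 0.3]
gripper_width: -0.0
```

```bash
python3 -c "
from h import *
s=arm.read_state();print(s['joints'],R.from_quat(s['ee_rot']).as_matrix()[:,2])"
```

```text
[ 0.19455551  0.99119493  1.40538475  0.03596955 -1.91904556 -0.17819891] [ 0.07094475 -0.02047354 -0.99727011]
```

Call:
{"op": "send_rows", "data": {"steps": [[[0,-3.8,-1.7,0,0],[0,-3.8,-1.7,0,0],[0,-3.8,-1.7,0,0],[0,-3.8,-1.7,0,0],[0,-3.8,-1.7,0,0],[0,-3.8,-1.7,0,0]]]}}

```text
clock: 2.27
position: [926.6, 4.5, 380.8]
ee_rot: [0.704, -0.701, 0.094, -0.071]
contact_force: [-0.6, 0.1, -0.0]
gripper_width: 0.0
```

```bash
python3 -c "
from h import *
s=arm.read_state();print(s['joints'],R.from_quat(s['ee_rot']).as_matrix()[:,2])"
```

```text
[ 0.20292755  0.96946044  1.40654054  0.07909419 -1.78331253 -0.17317597] [ 0.23241055 -0.0310315  -0.97212262]
```

The lean builds up at the reach limit, so I'll continue.

Call:
{"op": "send_rows", "data": {"steps": [[[0,-4,-1,0,0],[0,-4,-1,0,0],[0,-4,-1,0,0],[0,-4,-1,0,0],[0,-4,-1,0,0],[0,-4,-1,0,0],[0,-4,-1,0,0],[0,-4,-1,0,0],[0,-4,-1,0,0],[0,-4,-1,0,0]]]}}

```text
clock: 3.1
position: [987.3, 9.8, 439.6]
ee_rot: [0.686, -0.681, 0.197, -0.162]
contact_force: [-0.1, -0.0, -0.3]
gripper_width: -0.1
```

```bash
python3 -c "
from h import *
s=arm.read_state();print(s['joints'],R.from_quat(s['ee_rot']).as_matrix())"
```

```text
[ 0.21656632  0.94781715  1.40669433  0.15055103 -1.53438829 -0.17617034] [[-0.00514268 -0.87086404  0.49149708]
 [-0.99877805 -0.0196857  -0.04533082]
 [ 0.04915244 -0.49112961 -0.86969865]]
```

Call:
{"op": "send_rows", "data": {"steps": [[[0,-4,0,0,0],[0,-4,0,0,0],[0,-4,0,0,0],[0,-4,0,0,0],[0,-4,0,0,0]]]}}

```text
clock: 3.52
position: [1020.0, 11.8, 470.8]
ee_rot: [0.672, -0.665, 0.249, -0.21]
contact_force: [-0.3, -0.1, 0.2]
gripper_width: 0.1
```

```bash
python3 -c "
from h import *
s=arm.read_state();print(s['joints'],R.from_quat(s['ee_rot']).as_matrix())"
```

```text
[ 0.22040113  0.94590525  1.40682708  0.186954   -1.39308874 -0.18311281] [[-0.00970228 -0.78906995  0.61422674]
 [-0.99840343 -0.02653808 -0.04986301]
 [ 0.0556458  -0.61372987 -0.78755266]]
```

```bash
python3 -c "
from h import *
print(np.array(optics.get_calibration('wrist')['hand_eye']).round(3))"
```

```text
[[-1.00000e-03 -9.60000e-01 -2.80000e-01  7.06160e+01]
 [ 1.00000e+00 -1.00000e-03  1.00000e-03  8.57000e-01]
 [-1.00000e-03 -2.80000e-01  9.60000e-01 -1.42185e+02]
 [ 0.00000e+00  0.00000e+00  0.00000e+00  1.00000e+00]]
```

Call:
{"op": "send_rows", "data": {"steps": [[[0,3.5,-2,0,0],[0,3.5,-2,0,0],[0,0,0,0.125,0],[0,0,0,0.125,0],[0,0,0,0.125,0],[0,0,0,0.125,0],[0,0,0,0.125,0],[0,0,0,0.125,0],[0,0,0,0.125,0],[0,0,0,0.125,0]]]}}

```text
clock: 4.35
position: [988.6, 14.2, 462.2]
ee_rot: [-0.267, 0.908, -0.118, 0.299]
contact_force: [-0.8, 0.5, -0.9]
gripper_width: -0.4
```

Call:
{"op": "send_rows", "data": {"steps": [[[0,0,0,0.125,0.5],[0,0,0,0.125,0.5],[0,0,0,0.125,0.5],[0,0,0,0.125,0.5],[0,0,0,0.07,0.5],[0,0,0,0,0.5]]]}}

```text
clock: 4.85
position: [988.2, 14.5, 471.1]
ee_rot: [0.002, 0.945, -0.028, 0.327]
contact_force: [0.4, 0.8, 0.5]
gripper_width: 42.4
```

```bash
cat > st.py <<'E'
from h import *
s=arm.read_state();M=R.from_quat(s['ee_rot']).as_matrix();print(s['clock'],s['joints'].round(3),s['position'].round(1),s['gripper_width']);print(M.round(3));np.set_printoptions(suppress=True)
print("fwd/left/up 10mm in tool cm:\n",M.T.T.round(2))
E
python3 st.py
```

```text
4.85 [ 0.233  0.758  0.999  0.213 -1.177 -1.825] [988.2  14.5 471.1] 42.40948082098756
[[-0.786  0.022  0.617]
 [-0.015  0.998 -0.054]
 [-0.618 -0.052 -0.785]]
fwd/left/up 10mm in tool cm:
 [[-0.79  0.02  0.62]
 [-0.01  1.   -0.05]
 [-0.62 -0.05 -0.78]]
```

Call:
{"op": "send_rows", "data": {"steps": [[[3.0,0.7,-2.4,0,0.5],[3.0,0.7,-2.4,0,0.5],[3.0,0.7,-2.4,0,0.5],[3.0,0.7,-2.4,0,0.5],[3.0,0.7,-2.4,0,0.5],[3.0,0.7,-2.4,0,0.5],[3.0,0.7,-2.4,0,0.5],[3.0,0.7,-2.4,0,0.5],[3.0,0.7,-2.4,0,0.5],[3.0,0.7,-2.4,0,0.5]]]}}

```text
clock: 5.68
position: [608.1, 90.6, 455.7]
ee_rot: [-0.009, 0.945, -0.032, 0.326]
contact_force: [-1.6, 0.9, 0.8]
gripper_width: 42.8
```

```bash
python3 st.py
```

```text
5.6833 [ 0.564 -0.022 -0.298  0.542 -0.813 -2.398] [608.1  90.6 455.7] 42.8023805630667
[[-0.788  0.004  0.616]
 [-0.037  0.998 -0.054]
 [-0.615 -0.066 -0.786]]
fwd/left/up 10mm in tool cm:
 [[-0.79  0.    0.62]
 [-0.04  1.   -0.05]
 [-0.61 -0.07 -0.79]]
```

```bash
cat > kin.py <<'E'
import numpy as np
from scipy.optimize import least_squares
from scipy.spatial.transform import Rotation as R
D=[([.2586,.3855,.0068,-.0004,-1.194,-.2586],[624.5,0,230.3],[-.00196,0,-1]),
([.18213,1.02396,1.40039],[894.2,-.9,313.4],R.from_quat([.707,-.707,.009,-.004]).as_matrix()[:,2]),
([.17848,1.10061,1.40523],[946,-.9,251.4],[.0925,-.01457,-.9956]),
([.19456,.99119,1.40538],[892.3,2.8,348.1],[.0709,-.0205,-.9973]),
([.20293,.96946,1.40654],[926.6,4.5,380.8],[.2324,-.031,-.9721]),
([.21657,.94782,1.40669],[987.3,9.8,439.6],[.4915,-.0453,-.8697]),
([.2204,.94591,1.40683],[1020,11.8,470.8],[.6142,-.04986,-.78755]),
([.233,.758,.999],[988.2,14.5,471.1],[.617,-.054,-.785]),
([.564,-.022,-.298],[608.1,90.6,455.7],[.616,-.054,-.786])]
def wr(p,j):
    a,b=j[1],j[1]-j[2]; U=[p[0]*np.cos(a)+p[1]*np.sin(a)+p[2]*np.cos(b)+p[3]*np.sin(b), p[6]]
    z=p[4]+p[0]*-np.sin(a)+p[1]*np.cos(a)-p[2]*np.sin(b)+p[3]*np.cos(b)
    c,s=np.cos(j[0]),np.sin(j[0])
    return np.array([c*U[0]-s*U[1],s*U[0]+c*U[1],z])
f=lambda p:np.concatenate([wr(p,j)+p[5]*np.array(n)-t for j,t,n in D])
sol=least_squares(f,[0,390,400,0,364,240,-160],loss='soft_l1',f_scale=5); p=sol.x
if __name__=="__main__":
    print(p.round(1),np.abs(f(p)).max())
    n=np.array([.616,-.054,-.786])
    for x in(380,390,400,410,430,470,550,640):
        t=np.array([x,118,30.]); w=t-p[5]*n
        s=min((least_squares(lambda j:wr(p,j)-w,g,bounds=([-3.1,-1.21,-1.07],[3.1,2.06,1.41])) for g in([.8,-.1,-.4],[.6,.5,-.9],[.8,-1,-.9])),key=lambda s:s.cost)
        j=s.x; print(x,j.round(3),"err",s.cost**.5)
E
python3 kin.py
```

```text
[  57.9  550.5  388.9  -21.5  242.9  278.4 -159.9] 58.765334954127695
380 [ 1.056  0.696 -1.07 ] err 66.00928308212681
390 [ 1.035  0.696 -1.07 ] err 60.00973415478221
400 [ 1.016  0.697 -1.07 ] err 53.93528410480195
410 [ 0.997  0.698 -1.07 ] err 47.79299903640679
430 [ 0.964  0.7   -1.07 ] err 35.329304927924184
470 [ 0.908  0.702 -1.07 ] err 9.821578350596704
550 [ 0.748  0.672 -0.895] err 8.987733679556355e-14
640 [ 0.611  0.685 -0.658] err 2.0097183471152322e-14
```

```bash
cat > kin2.py <<'E'
import numpy as np
from scipy.optimize import least_squares
from scipy.spatial.transform import Rotation as R
from kin import D
J=[[.2586,.3855,.0068,-.0004,-1.194],[.18213,1.02396,1.40039,.01087,-1.92991],[.17848,1.10061,1.40523,.0315,-1.78668],[.19456,.99119,1.40538,.03597,-1.91905],[.20293,.96946,1.40654,.07909,-1.78331],[.21657,.94782,1.40669,.15055,-1.53439],[.2204,.94591,1.40683,.18695,-1.39309],[.233,.758,.999,.213,-1.177],[.564,-.022,-.298,.542,-.813]]
T=[d[1] for d in D]; N=[d[2] for d in D]
e=lambda ax,a:R.from_euler(ax,a).as_matrix()
def fk(p,j):
    a,b=j[1],j[1]-j[2]; B=e('z',j[0])
    W=B@e('y',b)@e('x',p[9]*j[3])@e('y',-j[4])
    return B@(np.array([0,p[6],p[4]])+e('y',a)@[p[0],0,p[1]]+e('y',b)@[p[2],0,p[3]])+W@[p[5],p[7],p[8]], W[:,0]
if __name__=="__main__":
  for sg in(1,-1):
    print(sg,[np.abs(fk([0]*9+[sg],j)[1]-n).max().round(3) for j,n in zip(J,N)])
    F=lambda p:np.concatenate([fk(list(p)+[sg],j)[0]-t for j,t in zip(J,T)])
    s=least_squares(F,[0,390,430,0,364,240,-160,0,0],loss='soft_l1',f_scale=3); print(s.x.round(1)); print(F(s.x).reshape(-1,3).round(0).tolist())
E
python3 kin2.py
```

```text
1 [np.float64(0.001), np.float64(0.02), np.float64(0.061), np.float64(0.066), np.float64(0.151), np.float64(0.293), np.float64(0.357), np.float64(0.38), np.float64(0.634)]
[ 158.9  315.1  374.4 -335.2  546.4   98.6 -311.6  110.5  106.1]
[[3.0, -42.0, -0.0], [57.0, -27.0, -9.0], [-2.0, -29.0, 3.0], [67.0, -14.0, -6.0], [45.0, -1.0, 3.0], [-4.0, 14.0, 6.0], [-35.0, 16.0, 1.0], [-55.0, 9.0, -34.0], [-5.0, 33.0, 1.0]]
-1 [np.float64(0.0), np.float64(0.0), np.float64(0.0), np.float64(0.0), np.float64(0.0), np.float64(0.0), np.float64(0.0), np.float64(0.0), np.float64(0.0)]
[-3.000e-01  5.650e+02  4.216e+02  4.000e-01  1.602e+02  2.979e+02
 -0.000e+00 -1.597e+02  3.000e-01]
[[0.0, 0.0, 0.0], [-0.0, 0.0, -0.0], [0.0, -0.0, 0.0], [-0.0, 0.0, -0.0], [-0.0, 0.0, -0.0], [-0.0, -0.0, 0.0], [-0.0, -0.0, 0.0], [0.0, -0.0, -0.0], [-0.0, 0.0, 0.0]]
```

The FK model now fits to under 1 mm. Next I'll search which leans are reachable along the whole push.

```bash
cat > reach.py <<'E'
from kin2 import *
P=[0,565,421.6,0,160.2,297.9,0,-159.7,0,-1]
lo=np.array([-3.1,-1.19,-1.05,-3.1,-2.95]);hi=np.array([3.1,2.03,1.39,2.0,-.2])
def ik(t,n,g=None):
    best=None
    for g in ([g] if g is not None else [])+[[.4,.3,-.5,.3,-1],[.9,.5,-.8,.8,-1.2],[0,.5,-.8,-.8,-1.2],[.5,.5,-.8,-1.6,-1.2],[1,.5,-.8,1.6,-1]]:
        def F(j):
            p,w=fk(P,j); return np.r_[(p-t)/100,w-n]
        s=least_squares(F,np.clip(g,lo+.01,hi-.01),bounds=(lo,hi),max_nfev=60)
        if best is None or s.cost<best.cost: best=s
        if s.cost<1e-6: break
    return best.x,np.sqrt(2*best.cost)
if __name__=="__main__":
  for th in(.4,.55,.7,.9,1.1):
    for az in(-90,-60,-40,-20,0,20,40,60,90):
        a=np.radians(az); n=np.array([np.sin(th)*np.cos(a),np.sin(th)*np.sin(a),-np.cos(th)])
        print(th,az,[(ik(np.array([x,118,30.]),n)[1]*100).round(0) for x in(405,430,640)])
E
python3 reach.py
```

```text
0.4 -90 [np.float64(0.0), np.float64(0.0), np.float64(0.0)]
0.4 -60 [np.float64(0.0), np.float64(0.0), np.float64(0.0)]
0.4 -40 [np.float64(10.0), np.float64(7.0), np.float64(0.0)]
0.4 -20 [np.float64(20.0), np.float64(16.0), np.float64(0.0)]
0.4 0 [np.float64(23.0), np.float64(21.0), np.float64(9.0)]
0.4 20 [np.float64(17.0), np.float64(16.0), np.float64(3.0)]
0.4 40 [np.float64(4.0), np.float64(3.0), np.float64(0.0)]
0.4 60 [np.float64(0.0), np.float64(0.0), np.float64(0.0)]
0.4 90 [np.float64(0.0), np.float64(0.0), np.float64(0.0)]
0.55 -90 [np.float64(0.0), np.float64(0.0), np.float64(0.0)]
0.55 -60 [np.float64(0.0), np.float64(0.0), np.float64(0.0)]
0.55 -40 [np.float64(17.0), np.float64(13.0), np.float64(0.0)]
0.55 -20 [np.float64(31.0), np.float64(28.0), np.float64(5.0)]
0.55 0 [np.float64(0.0), np.float64(0.0), np.float64(17.0)]
0.55 20 [np.float64(9.0), np.float64(11.0), np.float64(10.0)]
0.55 40 [np.float64(0.0), np.float64(0.0), np.float64(0.0)]
0.55 60 [np.float64(0.0), np.float64(0.0), np.float64(0.0)]
0.55 90 [np.float64(0.0), np.float64(0.0), np.float64(0.0)]
0.7 -90 [
[... 913 characters left out ...]
0.0), np.float64(0.0), np.float64(0.0)]
0.9 60 [np.float64(0.0), np.float64(0.0), np.float64(0.0)]
0.9 90 [np.float64(0.0), np.float64(0.0), np.float64(0.0)]
1.1 -90 [np.float64(0.0), np.float64(0.0), np.float64(0.0)]
1.1 -60 [np.float64(0.0), np.float64(0.0), np.float64(0.0)]
1.1 -40 [np.float64(28.0), np.float64(24.0), np.float64(0.0)]
1.1 -20 [np.float64(54.0), np.float64(51.0), np.float64(27.0)]
1.1 0 [np.float64(38.0), np.float64(34.0), np.float64(0.0)]
1.1 20 [np.float64(17.0), np.float64(11.0), np.float64(0.0)]
1.1 40 [np.float64(0.0), np.float64(0.0), np.float64(0.0)]
1.1 60 [np.float64(0.0), np.float64(0.0), np.float64(0.0)]
1.1 90 [np.float64(0.0), np.float64(0.0), np.float64(0.0)]
```

```bash
cat > reach2.py <<'E'
from reach import *
rng=np.random.default_rng(0); G=[lo+rng.random(5)*(hi-lo) for _ in range(25)]
for th in(.5,.6,.67):
    for az in(-5,5,15):
        a=np.radians(az); n=np.array([np.sin(th)*np.cos(a),np.sin(th)*np.sin(a),-np.cos(th)])
        sols=[]
        for g in G:
            F=lambda j,t=np.array([412,118,30.]):np.r_[(fk(P,j)[0]-t)/100,fk(P,j)[1]-n]
            s=least_squares(F,g,bounds=(lo,hi),max_nfev=100)
            if s.cost<1e-5 and not any(np.abs(s.x-q).max()<.05 for q in sols): sols.append(s.x)
        for q in sols:
            path=[];g=q;
            for x in range(412,650,12):
                F=lambda j,t=np.array([x,118,30.]):np.r_[(fk(P,j)[0]-t)/100,fk(P,j)[1]-n]
                s=least_squares(F,g,bounds=(lo,hi)); g=s.x; path.append(s.cost**.5*100)
            print(th,az,q.round(2),"->",g.round(2),"maxerr",max(path).__round__(1))
E
python3 reach2.py
```

```text
0.5 -5 [-0.11  0.29 -1.04 -3.1  -0.26] -> [-0.07  0.52 -0.62 -3.1  -0.2 ] maxerr 10.0
0.6 5 [-0.16  0.3  -0.96 -2.67 -0.31] -> [-0.07  0.51 -0.6  -3.05 -0.2 ] maxerr 6.5
0.67 15 [-0.16  0.31 -0.88 -2.3  -0.35] -> [-0.04  0.51 -0.41 -2.23 -0.2 ] maxerr 8.8
```

```bash
cat > reach3.py <<'E'
from reach import *
rng=np.random.default_rng(0); G=[lo+rng.random(5)*(hi-lo) for _ in range(20)]+[np.array([.56,.3,-.5,.54,-.8])]
def solve(t,n,G):
    out=[]
    F=lambda j:np.r_[(fk(P,j)[0]-t)/100,fk(P,j)[1]-n]
    for g in G:
        s=least_squares(F,np.clip(g,lo+.005,hi-.005),bounds=(lo,hi),max_nfev=60)
        if s.cost<2e-5 and not any(np.abs(s.x-q).max()<.05 for q in out): out.append(s.x)
    return out
if __name__=="__main__":
  for th in(.55,.67,.85):
    for az in(-75,-60,-50,30,45,60):
        a=np.radians(az); n=np.array([np.sin(th)*np.cos(a),np.sin(th)*np.sin(a),-np.cos(th)])
        for q in solve(np.array([412,118,30.]),n,G):
            g=q;last=0
            for x in range(412,650,12):
                r=solve(np.array([x,118,30.]),n,[g])
                if not r: break
                g=r[0];last=x
            print(th,az,q.round(2),"->",last,g.round(2))
  n=np.array([.616,-.054,-.786])
  print([(x,[r.round(2) for r in solve(np.array([x,118,30.]),n,G[-1:])]) for x in(640,600,560,520,500,480,460,440)])
E
python3 reach3.py
```

```text
0.55 -75 [ 0.89  0.45 -0.89  0.7  -0.71] -> 640 [ 0.61  0.67 -0.4   0.72 -0.85]
0.55 -60 [ 0.83  0.39 -1.04  1.07 -0.6 ] -> 640 [ 0.57  0.61 -0.56  0.98 -0.68]
0.55 45 [ 0.29  0.27 -0.66 -1.05 -0.29] -> 640 [ 0.24  0.52 -0.24 -0.71 -0.42]
0.55 60 [ 0.21  0.31 -0.6  -1.   -0.48] -> 640 [ 0.18  0.56 -0.15 -0.75 -0.63]
0.67 -75 [ 0.94  0.5  -0.88  0.74 -0.8 ] -> 640 [ 0.63  0.7  -0.42  0.82 -0.92]
0.67 -60 [ 0.88  0.44 -1.05  1.12 -0.7 ] -> 640 [ 0.58  0.64 -0.6   1.13 -0.75]
0.67 30 [ 0.03  0.28 -0.71 -1.68 -0.3 ] -> 640 [ 0.25  0.5  -0.3  -0.96 -0.21]
0.67 45 [ 0.05  0.3  -0.66 -1.4  -0.44] -> 640 [ 0.14  0.53 -0.22 -1.   -0.46]
0.67 60 [ 0.04  0.34 -0.6  -1.22 -0.59] -> 640 [ 0.09  0.57 -0.14 -0.95 -0.67]
0.85 -75 [ 1.    0.58 -0.86  0.77 -0.94] -> 640 [ 0.66  0.76 -0.43  0.93 -1.04]
0.85 -60 [ 0.96  0.53 -1.05  1.14 -0.85] -> 640 [ 0.61  0.69 -0.63  1.28 -0.9 ]
0.85 30 [-0.35  0.45 -0.9  -2.09 -0.72] -> 640 [-0.03  0.53 -0.32 -1.68 -0.41]
0.85 45 [-0.24  0.42 -0.73 -1.71 -0.71] -> 640 [-0.03  0.56 -0.24 -1.4  -0.59]
0.85 60 [-0.18  0.44 -0.62 -1.43 -0.79] -> 640 [-0.04  0.61 -0.14 -1.22 -0.79]
[(640, []), (600, []), (560, []), (520, []), (500, []), (480, []), (460, []), (440, [])]
```

Run:
```python
from h import *
for n in("scene","side"):
    P=np.load(f"{n}0.npy").reshape(-1,3); d=np.load(f"{n}0d.npy").ravel(); P=P[(d>0)]
    H={}
    for x,y,z in P:
        if z>60:
            k=(int(x//150)*150,int(y//150)*150); H[k]=max(H.get(k,0),z)
    print(n,{k:int(v) for k,v in sorted(H.items()) if k[1]<-200 or k[0]<0})
    q=P[(P[:,1]<-400)]; print(q.min(0),q.max(0)) if len(q) else 0
```

```text
scene {(-600, 450): 76, (-600, 600): 86, (-450, 450): 80, (-450, 600): 90, (-150, 0): 96, (450, -750): 147, (600, -750): 127, (750, -750): 95, (900, -300): 61}
[ -919.81388778 -1765.70451646  -767.31899493] [1145.94609264 -400.00286899  147.70288737]
side {(1350, -300): 179}
[ 511.48238664 -485.35951495   -2.78181296] [ 859.61740055 -400.00480853   38.88897377]
```

```bash
cat > sim.py <<'E'
from kin2 import *
from reach import P
LO=np.array([-3.14,-1.21,-1.07,-3.16,-2.99,-3.1]);HI=np.array([3.14,2.06,1.41,2.05,-.16,3.1])
def W(j):
    p,_=fk(P,j); return p, e('z',j[0])@e('y',j[1]-j[2])@e('x',-j[3])@e('y',-j[4])
Rt=R.from_quat([-7.07044045e-01,7.07168849e-01,6.41e-4,-7.25e-4]).as_matrix()
# tool R = Wb @ C @ Rz(sg*j6): calibrate C from start
j0=np.array([.25859,.38547,.00676,-.00041,-1.19398,-.25861])
def mk(sg):
    C=W(j0)[1].T@Rt@e('z',-sg*j0[5]); return C
SG=1; C=mk(SG)
def FK(j): p,w=W(j); return p,w@C@e('z',SG*j[5])
def step(j,row,k,vmax=.16):
    p,Rm=FK(j); t=p+Rm@(np.array(row[:3])*10); Tr=Rm@e('z',row[3])
    def F(q):
        a,b=FK(q); return np.r_[(a-t)/1000,k*R.from_matrix(b@Tr.T).as_rotvec(),1e-3*(q-j)]
    l=np.maximum(LO,j-vmax);h=np.minimum(HI,j+vmax)
    return least_squares(F,np.clip(j,l+1e-6,h-1e-6),bounds=(l,h),max_nfev=30).x
if __name__=="__main__":
    j=np.array([.564,-.022,-.298,.542,-.813,-2.398])
    for s in(1,-1):
        SG=s; C=mk(s); print(s,FK(j)[1].round(3).tolist())
    SG=1;C=mk(1)
    if np.abs(FK(j)[1][0,0]+.788)>.02: SG=-1;C=mk(-1)
    for k in(.05,.1,.2,.4,1):
        j=np.array([.20293,.96946,1.40654,.07909,-1.78331,-.17318])
        for _ in range(10): j=step(j,[0,-4,-1,0],k)
        print(k,FK(j)[0].round(0),FK(j)[1][:,2].round(3))
    print("true [987.3, 9.8, 439.6] .4915 -.045 -.87")
E
python3 sim.py
```

```text
1 [[0.335, 0.713, 0.616], [0.921, -0.386, -0.054], [0.2, 0.585, -0.786]]
-1 [[-0.788, 0.005, 0.616], [-0.036, 0.998, -0.054], [-0.615, -0.065, -0.786]]
0.05 [1108.   23.  710.] [ 0.99  -0.062 -0.124]
0.1 [1099.   22.  689.] [ 0.976 -0.059 -0.211]
0.2 [1074.   18.  624.] [ 0.9   -0.056 -0.433]
0.4 [1019.   12.  504.] [ 0.659 -0.049 -0.751]
1 [956.   7. 394.] [ 0.338 -0.036 -0.94 ]
true [987.3, 9.8, 439.6] .4915 -.045 -.87
```

```bash
cat > plan.py <<'E'
import sim; from sim import *
sim.SG=-1; sim.C=mk(-1)
def go(j,t,v=38,n=60,tol=12,k=.6):
    for i in range(n):
        p,Rm=FK(j); d=np.array(t)-p; L=np.linalg.norm(d)
        if L<tol: break
        j=step(j,list(Rm.T@(d*min(1,v/L))/10)+[0],k)
    return j,i
if __name__=="__main__":
    from h import arm
    j=np.array(arm.read_state()['joints']); print(FK(j)[0])
    for via,end in(((600,-330,450),(250,-720,430)),((600,-330,450),(0,-800,430))):
        q,i1=go(j,via); q,i2=go(q,end); print(end,i1,i2,FK(q)[0].round(),FK(q)[1][:,2].round(2),q.round(2))
        for az in(-90,-120,-150):
          for el in(-.3,.3):
            r=q.copy(); a=np.radians(az); d=np.array([np.cos(a)*np.cos(el),np.sin(a)*np.cos(el),np.sin(el)])*4
            o=[]
            for m in range(24):
                r=step(r,list(FK(r)[1].T@d)+[0],.6)
                if m%6==5: o.append((FK(r)[0].round().astype(int).tolist(),FK(r)[1][:,2].round(2).tolist()))
            print(az,el,o,r.round(2))
E
python3 plan.py
```

```text
[607.98995134  90.5364692  455.20711168]
(250, -720, 430) 11 14 [ 250. -720.  430.] [ 0.62 -0.05 -0.79] [-1.29  0.48  0.71 -0.62 -1.53 -0.32]
-90 -0.3 [([248, -918, 344], [0.62, -0.08, -0.78]), ([240, -1005, 221], [0.63, -0.2, -0.75]), ([233, -1072, 115], [0.62, -0.33, -0.71]), ([225, -1122, 26], [0.59, -0.46, -0.66])] [-1.39  1.34  1.41 -0.62 -1.03 -0.16]
-90 0.3 [([245, -873, 452], [0.63, -0.12, -0.77]), ([237, -941, 429], [0.65, -0.26, -0.71]), ([231, -1003, 412], [0.65, -0.4, -0.64]), ([226, -1059, 402], [0.63, -0.54, -0.56])] [-1.38  0.98  1.41 -0.59 -1.21 -0.38]
-120 -0.3 [([136, -908, 354], [0.62, -0.06, -0.78]), ([37, -980, 234], [0.62, -0.17, -0.77]), ([-47, -1031, 126], [0.59, -0.3, -0.75]), ([-117, -1069, 34], [0.54, -0.42, -0.72])] [-1.73  1.31  1.41 -0.68 -1.31  0.1 ]
-120 0.3 [([138, -861, 463], [0.63, -0.11, -0.77]), ([43, -910, 441], [0.63, -0.24, -0.74]), ([-35, -953, 423], [0.62, -0.38, -0.69]), ([-101, -995, 410], [0.58, -0.52, -0.63])] [-1.75  0.93  1.41 -0.73 -1.5  -0.14]
-150 -0.3 [([51, -835, 359], [0.62, -0.05, -0.79]), ([-131, -900, 268], [0.61, -0.1, -0.78])
[... 1035 characters left out ...]
-0.73])] [-1.85  1.34  1.41 -0.67 -1.27  0.21]
-120 0.3 [([-74, -867, 421], [0.62, -0.17, -0.77]), ([-132, -909, 401], [0.6, -0.31, -0.74]), ([-182, -951, 386], [0.56, -0.46, -0.69]), ([-225, -994, 377], [0.5, -0.59, -0.64])] [-1.86  0.97  1.41 -0.71 -1.46 -0.03]
-150 -0.3 [([-174, -857, 330], [0.61, -0.1, -0.78]), ([-315, -865, 215], [0.59, -0.2, -0.78]), ([-430, -861, 110], [0.54, -0.3, -0.79]), ([-524, -852, 18], [0.45, -0.41, -0.79])] [-2.18  1.31  1.41 -0.65 -1.57  0.45]
-150 0.3 [([-158, -815, 437], [0.61, -0.14, -0.78]), ([-284, -801, 421], [0.59, -0.26, -0.76]), ([-388, -789, 404], [0.55, -0.39, -0.74]), ([-475, -782, 390], [0.48, -0.51, -0.71])] [-2.22  0.92  1.41 -0.79 -1.8   0.19]
```

```bash
cat > plan2.py <<'E'
from plan import *
from h import arm
j=np.array(arm.read_state()['joints'])
for st in((500,0,450),(450,0,350),(560,-100,320)):
    q,i=go(j,st); print(st,i,FK(q)[0].round(),FK(q)[1][:,2].round(2),q.round(2))
    for el in(-.7,0,.7):
        r=q.copy(); az=np.arctan2(st[1],st[0])+np.pi; d=np.array([np.cos(az)*np.cos(el),np.sin(az)*np.cos(el),np.sin(el)])*4; o=[]
        for m in range(24):
            r=step(r,list(FK(r)[1].T@d)+[0],.6)
            if m%6==5: o.append((FK(r)[0].round().astype(int).tolist(),FK(r)[1][:,2].round(2).tolist()))
        print(el,o,r.round(2))
E
python3 plan2.py
```

```text
(500, 0, 450) 4 [500.   0. 450.] [ 0.62 -0.05 -0.79] [ 0.51 -0.26 -0.49  0.49 -0.83 -2.31]
-0.7 [([325, -3, 301], [0.61, -0.05, -0.79]), ([281, -27, 257], [0.48, -0.03, -0.88]), ([233, -73, 209], [0.34, 0.01, -0.94]), ([91, -134, 148], [0.27, 0.09, -0.96])] [ 0.15 -0.85 -1.07 -0.05 -1.06 -1.66]
0 [([311, -19, 449], [0.6, -0.04, -0.8]), ([287, -47, 451], [0.52, -0.03, -0.85]), ([199, -137, 451], [0.45, 0.02, -0.89]), ([-32, -157, 451], [0.44, 0.04, -0.9])] [ 0.05 -1.05 -0.33 -0.02 -1.83 -1.59]
0.7 [([327, -5, 605], [0.61, -0.05, -0.79]), ([274, 8, 772], [0.57, -0.08, -0.82]), ([125, 27, 922], [0.57, -0.09, -0.82]), ([-35, 24, 915], [0.61, -0.09, -0.79])] [ 2.72  0.19  1.16  1.83 -2.97 -2.51]
(450, 0, 350) 6 [450.  -0. 350.] [ 0.62 -0.05 -0.79] [ 0.55 -0.33 -0.82  0.67 -0.63 -2.56]
-0.7 [([304, -7, 278], [0.55, -0.04, -0.84]), ([265, -28, 233], [0.41, -0.02, -0.91]), ([207, -81, 186], [0.26, 0.03, -0.96]), ([54, -129, 135], [0.21, 0.1, -0.97])] [ 0.03 -0.83 -1.07 -0.11 -1.12 -1.53]
0 [([304, -25, 346], [0.59, -0.04, -0.81]), ([269, -85, 342], [0.52, -0.0, -0.86]), ([93, -158, 341], [0.
[... 306 characters left out ...]
100, 320) 6 [562. -92. 326.] [ 0.62 -0.05 -0.79] [ 0.19 -0.06 -0.62  0.44 -0.4  -2.09]
-0.7 [([394, -78, 229], [0.56, -0.02, -0.83]), ([255, -121, 154], [0.48, 0.09, -0.87]), ([109, -106, 90], [0.44, 0.12, -0.89]), ([-10, -84, 54], [0.38, 0.13, -0.92])] [-1.46 -0.12 -1.07 -0.57 -0.8   0.35]
0 [([333, -56, 325], [0.62, -0.05, -0.79]), ([261, -109, 315], [0.57, 0.0, -0.82]), ([76, -147, 313], [0.55, 0.06, -0.83]), ([-87, -73, 354], [0.49, 0.03, -0.87])] [-0.35 -1.21 -0.49 -0.2  -1.81 -1.27]
0.7 [([381, -59, 481], [0.62, -0.05, -0.79]), ([294, -60, 637], [0.58, -0.04, -0.81]), ([271, -54, 804], [0.52, -0.05, -0.85]), ([144, -15, 922], [0.52, -0.07, -0.85])] [ 2.18  0.01  1.21  1.61 -2.74 -2.2 ]
```

```bash
cat > plan3.py <<'E'
from plan import *
from h import arm
j=np.array(arm.read_state()['joints'])
q,i1=go(j,(600,-330,450)); q,i2=go(q,(100,-720,450))
for end in((-300,-700,450),(-450,-620,450)):
    q2,i3=go(q,end); print(end,i1,i2,i3,FK(q2)[0].round(),FK(q2)[1][:,2].round(2),q2.round(2))
    for az in(-110,-125,-140,-155):
      for el in(.1,.3):
        r=q2.copy(); a=np.radians(az); d=np.array([np.cos(a)*np.cos(el),np.sin(a)*np.cos(el),np.sin(el)])*4; o=[]
        for m in range(40):
            r=step(r,list(FK(r)[1].T@d)+[0],.6)
            if m%10==9: o.append((FK(r)[0].round().astype(int).tolist(),FK(r)[1][:,2].round(2).tolist()))
        print(az,el,o,r.round(2))
E
python3 plan3.py
```

```text
(-300, -700, 450) 11 17 11 [-299. -699.  449.] [ 0.62 -0.06 -0.79] [-2.06  0.82  1.41 -0.83 -2.26 -0.01]
-110 0.1 [([-289, -847, 344], [0.57, -0.26, -0.78]), ([-287, -972, 270], [0.47, -0.49, -0.73]), ([-291, -1076, 220], [0.34, -0.69, -0.64]), ([-299, -1152, 190], [0.19, -0.83, -0.52])] [-1.8   1.23  1.41 -0.53 -0.85  0.06]
-110 0.3 [([-277, -823, 403], [0.57, -0.27, -0.77]), ([-269, -937, 377], [0.48, -0.5, -0.71]), ([-271, -1038, 365], [0.36, -0.71, -0.61]), ([-279, -1117, 365], [0.22, -0.86, -0.46])] [-1.8   1.06  1.41 -0.53 -0.95 -0.03]
-125 0.1 [([-364, -800, 340], [0.56, -0.26, -0.79]), ([-419, -894, 264], [0.45, -0.48, -0.75]), ([-470, -977, 213], [0.29, -0.67, -0.68]), ([-514, -1044, 182], [0.11, -0.81, -0.57])] [-2.03  1.22  1.41 -0.59 -0.98  0.25]
-125 0.3 [([-348, -779, 399], [0.56, -0.28, -0.78]), ([-395, -862, 370], [0.46, -0.5, -0.74]), ([-441, -943, 357], [0.31, -0.7, -0.64]), ([-484, -1012, 356], [0.14, -0.85, -0.52])] [-2.03  1.04  1.41 -0.61 -1.09  0.15]
-140 0.1 [([-431, -742, 342], [0.55, -0.25, -0.79]), ([-533, -790, 263], [0.43, -0.46, -0.78]), ([-621, -840, 20
[... 1933 characters left out ...]
)] [-2.29  1.22  1.41 -0.56 -1.02  0.47]
-140 0.3 [([-517, -668, 393], [0.48, -0.36, -0.8]), ([-587, -730, 363], [0.33, -0.55, -0.77]), ([-655, -792, 349], [0.14, -0.72, -0.68]), ([-718, -847, 347], [-0.06, -0.83, -0.56])] [-2.29  1.04  1.41 -0.58 -1.14  0.37]
-155 0.1 [([-589, -614, 337], [0.48, -0.33, -0.81]), ([-704, -626, 257], [0.31, -0.5, -0.81]), ([-805, -648, 202], [0.1, -0.64, -0.76]), ([-892, -671, 167], [-0.13, -0.72, -0.68])] [-2.51  1.2   1.41 -0.58 -1.18  0.66]
-155 0.3 [([-565, -600, 395], [0.48, -0.35, -0.81]), ([-667, -607, 362], [0.32, -0.52, -0.79]), ([-760, -628, 344], [0.11, -0.67, -0.73]), ([-845, -654, 339], [-0.11, -0.77, -0.63])] [-2.52  1.02  1.41 -0.62 -1.31  0.55]
```

Reachable leans need the fingers to point mostly toward -y, so that a flat finger side pushes along +x. The simulated IK shows I can build that lean at the reach limit on the robot's right-rear side, so I'm heading there.

Call:
{"op": "send_rows", "data": {"steps": [[[0.15,-4,0.2,0,0],[0.15,-4,0.2,0,0],[0.15,-4,0.2,0,0],[0.15,-4,0.2,0,0],[0.15,-4,0.2,0,0],[0.15,-4,0.2,0,0],[0.15,-4,0.2,0,0],[0.15,-4,0.2,0,0],[0.15,-4,0.2,0,0],[0.15,-4,0.2,0,0]]]}}

```text
clock: 6.52
position: [608.0, -307.2, 477.1]
ee_rot: [-0.041, 0.938, -0.03, 0.343]
contact_force: [0.9, 0.5, 0.1]
gripper_width: -0.2
```

Call:
{"op": "send_rows", "data": {"steps": [[[2.6,-2.4,-1.85,0,0],[2.6,-2.4,-1.85,0,0],[2.6,-2.4,-1.85,0,0],[2.6,-2.4,-1.85,0,0],[2.6,-2.4,-1.85,0,0],[2.6,-2.4,-1.85,0,0],[2.6,-2.4,-1.85,0,0],[2.6,-2.4,-1.85,0,0],[2.6,-2.4,-1.85,0,0],[2.6,-2.4,-1.85,0,0]]]}}

```text
clock: 7.35
position: [295.1, -580.3, 480.9]
ee_rot: [-0.053, 0.935, -0.043, 0.347]
contact_force: [0.6, -1.1, -0.5]
gripper_width: -0.2
```

```bash
python3 st.py
```

```text
7.35 [-1.17   0.231  0.44  -0.632 -1.438 -0.312] [ 295.1 -580.3  480.9] -0.1596588577859027
[[-0.753 -0.07   0.654]
 [-0.13   0.991 -0.044]
 [-0.645 -0.118 -0.755]]
fwd/left/up 10mm in tool cm:
 [[-0.75 -0.07  0.65]
 [-0.13  0.99 -0.04]
 [-0.65 -0.12 -0.75]]
```

Call:
{"op": "send_rows", "data": {"steps": [[[2.7,-2,-2,0,0],[2.7,-2,-2,0,0],[2.7,-2,-2,0,0],[2.7,-2,-2,0,0],[2.7,-2,-2,0,0],[2.7,-2,-2,0,0],[3.0,0.2,-2.6,0,0],[3.0,0.2,-2.6,0,0],[3.0,0.2,-2.6,0,0],[3.0,0.2,-2.6,0,0]]]}}

```text
clock: 8.18
position: [-73.9, -728.7, 486.1]
ee_rot: [-0.064, 0.934, -0.055, 0.346]
contact_force: [1.0, -0.4, 0.2]
gripper_width: 0.1
```

```bash
python3 st.py
cat > plan4.py <<'E'
from plan import *
from h import arm
q2=np.array(arm.read_state()['joints'])
for az in(-110,-125,-140):
  for el in(.1,.3):
    r=q2.copy(); a=np.radians(az); d=np.array([np.cos(a)*np.cos(el),np.sin(a)*np.cos(el),np.sin(el)])*4; o=[]
    for m in range(50):
        r=step(r,list(FK(r)[1].T@d)+[0],.6)
        if m%10==9: o.append((FK(r)[0].round().astype(int).tolist(),FK(r)[1][:,2].round(2).tolist()))
    print(az,el,o,r.round(2))
E
python3 plan4.py
```

```text
8.1833 [-1.785  0.61   1.076 -0.797 -1.995 -0.008] [ -73.9 -728.7  486.1] 0.11797857642737006
[[-0.752 -0.082  0.654]
 [-0.158  0.986 -0.058]
 [-0.64  -0.147 -0.754]]
fwd/left/up 10mm in tool cm:
 [[-0.75 -0.08  0.65]
 [-0.16  0.99 -0.06]
 [-0.64 -0.15 -0.75]]
-110 0.1 [([-128, -892, 393], [0.64, -0.25, -0.72]), ([-160, -1005, 312], [0.58, -0.48, -0.66]), ([-189, -1098, 256], [0.46, -0.69, -0.56]), ([-216, -1167, 223], [0.31, -0.84, -0.45]), ([-241, -1211, 206], [0.16, -0.93, -0.33])] [-1.73  1.26  1.41 -0.59 -0.59  0.08]
-110 0.3 [([-117, -866, 451], [0.65, -0.26, -0.72]), ([-145, -967, 417], [0.59, -0.5, -0.64]), ([-170, -1058, 401], [0.48, -0.71, -0.52]), ([-196, -1130, 398], [0.34, -0.86, -0.38]), ([-220, -1178, 403], [0.2, -0.95, -0.24])] [-1.73  1.09  1.41 -0.59 -0.67 -0.03]
-125 0.1 [([-208, -853, 394], [0.64, -0.24, -0.73]), ([-298, -934, 311], [0.56, -0.47, -0.68]), ([-372, -1007, 253], [0.42, -0.67, -0.61]), ([-433, -1067, 217], [0.25, -0.83, -0.5]), ([-483, -1108, 198], [0.07, -0.92, -0.39])] [-1.99  1.24  1.41 -0.69 -0.75  0.3 ]
-125 0.3 [([-193, -829, 452], [0.64, -0.26, -0.72]), ([-275, -900, 416], [0.57, -0.49, -0.66]), ([-343, -970, 397], [0.45, -0.7, -0.56]), ([-402, -1032, 392], [0.29, -0.85, -0.44]), ([-452, -1078, 396], [0.11, -0.95, -0.3])] [-1.99  1.06  1.41 -0.71 -0.84  0.17]
-140 0.1 [([-278, -802, 401], [0.64, -0.23, -0.74]), ([-418, -838, 315], [0.55, -0.44, -0.71]), ([-527, -876, 254], [0.4, -0.64, -0.66]), ([-617, -915, 213], [0.21, -0.79, -0.58]), ([-691, -945, 190], [-0.0, -0.88, -0.48])] [-2.24  1.22  1.41 -0.74 -0.94  0.49]
-140 0.3 [([-260, -780, 458], [0.64, -0.24, -0.73]), ([-388, -806, 419], [0.56, -0.46, -0.69]), ([-489, -843, 396], [0.43, -0.66, -0.61]), ([-576, -884, 387], [0.25, -0.82, -0.51]), ([-649, -919, 388], [0.05, -0.92, -0.38])] [-2.25  1.03  1.41 -0.79 -1.05  0.35]
```

```bash
cat > plan5.py <<'E'
from plan import *
from h import arm
q=np.array(arm.read_state()['joints'])
for end in((-480,-520,470),(-600,-400,470)):
  q2,i=go(q,end); print(end,i,FK(q2)[0].round(),FK(q2)[1][:,2].round(2),q2.round(2))
  for az in(-125,-140,-155):
    el=.2
    r=q2.copy(); a=np.radians(az); d=np.array([np.cos(a)*np.cos(el),np.sin(a)*np.cos(el),np.sin(el)])*4; o=[]
    for m in range(40):
        r=step(r,list(FK(r)[1].T@d)+[0],.6)
        if m%10==9: o.append((FK(r)[0].round().astype(int).tolist(),FK(r)[1][:,2].round(2).tolist()))
    print(az,el,o,r.round(2))
E
python3 plan5.py
```

```text
(-480, -520, 470) 12 [-472. -515.  464.] [ 0.65 -0.06 -0.75] [-2.39  0.8   1.41 -0.92 -2.47  0.29]
-125 0.2 [([-479, -656, 381], [0.58, -0.24, -0.78]), ([-496, -778, 324], [0.47, -0.44, -0.77]), ([-522, -885, 289], [0.31, -0.64, -0.71]), ([-551, -975, 269], [0.13, -0.79, -0.6])] [-2.1   1.11  1.41 -0.6  -1.15  0.37]
-140 0.2 [([-536, -592, 375], [0.57, -0.24, -0.78]), ([-597, -667, 315], [0.44, -0.43, -0.79]), ([-659, -742, 277], [0.26, -0.61, -0.75]), ([-721, -810, 256], [0.06, -0.74, -0.67])] [-2.33  1.1   1.41 -0.61 -1.29  0.55]
-155 0.2 [([-582, -519, 375], [0.57, -0.22, -0.79]), ([-674, -538, 312], [0.43, -0.39, -0.81]), ([-760, -570, 269], [0.23, -0.55, -0.8]), ([-845, -606, 244], [0.01, -0.67, -0.75])] [-2.55  1.09  1.41 -0.59 -1.46  0.75]
(-600, -400, 470) 33 [-591. -396.  464.] [ 0.54 -0.23 -0.81] [-2.59  0.8   1.41 -0.8  -2.42  0.54]
-125 0.2 [([-593, -591, 389], [0.43, -0.38, -0.82]), ([-602, -748, 333], [0.28, -0.55, -0.79]), ([-619, -874, 297], [0.1, -0.71, -0.7]), ([-636, -969, 276], [-0.08, -0.82, -0.57])] [-2.12  1.14  1.41 -0.44 -0.97  0.4 ]
-140 0.2 [([-643, -525, 378], [0.42, -0.38, -0.83]), ([-697, -635, 320], [0.24, -0.54, -0.81]), ([-754, -728, 283], [0.03, -0.68, -0.73]), ([-806, -803, 262], [-0.17, -0.77, -0.61])] [-2.34  1.13  1.41 -0.49 -1.07  0.6 ]
-155 0.2 [([-683, -449, 373], [0.41, -0.37, -0.83]), ([-769, -503, 312], [0.22, -0.51, -0.83]), ([-853, -555, 273], [-0.01, -0.63, -0.78]), ([-931, -600, 251], [-0.24, -0.7, -0.68])] [-2.57  1.12  1.41 -0.51 -1.2   0.79]
```

Call:
{"op": "send_rows", "data": {"steps": [[[2.3,2.05,-2.3,0,0],[2.3,2.05,-2.3,0,0],[2.3,2.05,-2.3,0,0],[2.3,2.05,-2.3,0,0],[2.3,2.05,-2.3,0,0],[2.3,2.05,-2.3,0,0],[2.3,2.05,-2.3,0,0],[2.3,2.05,-2.3,0,0],[2.3,2.05,-2.3,0,0],[2.3,2.05,-2.3,0,0]]]}}

```text
clock: 9.02
position: [-431.5, -544.0, 482.1]
ee_rot: [-0.072, 0.935, -0.063, 0.342]
contact_force: [-0.1, -1.5, 0.0]
gripper_width: 0.1
```

```bash
python3 st.py
cat > dirs.py <<'E'
import sys
from plan import *
from h import arm
q=np.array(arm.read_state()['joints']); az,el,N=float(sys.argv[1]),float(sys.argv[2]),int(sys.argv[3])
a=np.radians(az); d=np.array([np.cos(a)*np.cos(el),np.sin(a)*np.cos(el),np.sin(el)])*4
for m in range(N):
    v=FK(q)[1].T@d
    if m%5==0: print(m,v.round(1),FK(q)[0].round(),FK(q)[1][:,2].round(2))
    q=step(q,list(v)+[0],.6)
print(FK(q)[0].round(),FK(q)[1].round(2))
E
python3 dirs.py -130 .2 40
```

```text
9.0167 [-2.326  0.765  1.382 -0.925 -2.435  0.254] [-431.5 -544.   482.1] 0.09604571677133203
[[-0.756 -0.091  0.648]
 [-0.177  0.982 -0.069]
 [-0.63  -0.167 -0.759]]
fwd/left/up 10mm in tool cm:
 [[-0.76 -0.09  0.65]
 [-0.18  0.98 -0.07]
 [-0.63 -0.17 -0.76]]
0 [ 1.9 -2.9 -2. ] [-431. -544.  482.] [ 0.65 -0.07 -0.76]
5 [ 2.  -3.  -1.7] [-453. -604.  434.] [ 0.62 -0.15 -0.77]
10 [ 2.1 -3.1 -1.3] [-472. -659.  393.] [ 0.58 -0.25 -0.77]
15 [ 2.2 -3.2 -0.9] [-491. -711.  359.] [ 0.53 -0.35 -0.77]
20 [ 2.2 -3.3 -0.4] [-512. -762.  332.] [ 0.46 -0.46 -0.76]
25 [ 2.2 -3.3  0.1] [-534. -810.  311.] [ 0.39 -0.55 -0.74]
30 [ 2.2 -3.3  0.6] [-556. -856.  294.] [ 0.3  -0.65 -0.7 ]
35 [ 2.1 -3.2  1.1] [-578. -899.  282.] [ 0.21 -0.73 -0.65]
[-600. -937.  273.] [[-0.96  0.25  0.11]
 [ 0.06  0.61 -0.79]
 [-0.27 -0.76 -0.6 ]]
```

Call:
{"op": "send_rows", "data": {"steps": [[[1.9,-2.9,-2.0,0,0],[1.9,-2.9,-2.0,0,0],[1.9,-2.9,-2.0,0,0],[2.0,-3.0,-1.7,0,0],[2.0,-3.0,-1.7,0,0],[2.0,-3.0,-1.7,0,0],[2.0,-3.0,-1.7,0,0],[2.1,-3.1,-1.4,0,0],[2.1,-3.1,-1.4,0,0],[2.1,-3.1,-1.4,0,0]]]}}

```text
clock: 9.85
position: [-484.8, -656.6, 387.9]
ee_rot: [-0.036, 0.943, -0.152, 0.295]
contact_force: [0.1, 0.2, 0.0]
gripper_width: -0.6
```

Call:
{"op": "send_rows", "data": {"steps": [[[2.1,-3.1,-1.3,0,0],[2.1,-3.1,-1.3,0,0],[2.1,-3.1,-1.2,0,0],[2.2,-3.2,-1.0,0,0],[2.2,-3.2,-0.9,0,0],[2.2,-3.2,-0.8,0,0],[2.2,-3.2,-0.7,0,0],[2.2,-3.3,-0.6,0,0],[2.2,-3.3,-0.5,0,0],[2.2,-3.3,-0.4,0,0]]]}}

```text
clock: 10.68
position: [-524.9, -764.3, 332.6]
ee_rot: [-0.006, 0.94, -0.256, 0.227]
contact_force: [-0.8, 0.8, 0.4]
gripper_width: 0.2
```

```bash
python3 st.py; python3 dirs.py -130 .2 25
```

```text
10.6833 [-2.246  0.974  1.407 -0.709 -1.8    0.446] [-524.9 -764.3  332.6] 0.16488227153112345
[[-0.897  0.106  0.43 ]
 [-0.127  0.869 -0.478]
 [-0.424 -0.483 -0.766]]
fwd/left/up 10mm in tool cm:
 [[-0.9   0.11  0.43]
 [-0.13  0.87 -0.48]
 [-0.42 -0.48 -0.77]]
0 [ 2.3 -3.3 -0.3] [-525. -764.  332.] [ 0.43 -0.48 -0.77]
5 [ 2.3 -3.3  0.3] [-546. -814.  311.] [ 0.35 -0.57 -0.74]
10 [ 2.3 -3.2  0.8] [-568. -860.  294.] [ 0.26 -0.66 -0.7 ]
15 [ 2.2 -3.1  1.3] [-590. -903.  282.] [ 0.17 -0.74 -0.65]
20 [ 2.1 -2.9  1.8] [-611. -940.  273.] [ 0.07 -0.8  -0.59]
[-631. -972.  268.] [[-0.98  0.22 -0.02]
 [ 0.13  0.51 -0.85]
 [-0.18 -0.83 -0.53]]
```

Call:
{"op": "send_rows", "data": {"steps": [[[2.3,-3.3,-0.3,0,0],[2.3,-3.3,-0.1,0,0],[2.3,-3.3,0.0,0,0],[2.3,-3.3,0.1,0,0],[2.3,-3.3,0.3,0,0],[2.3,-3.3,0.4,0,0],[2.3,-3.2,0.5,0,0],[2.3,-3.2,0.6,0,0],[2.3,-3.2,0.7,0,0],[2.3,-3.2,0.8,0,0]]]}}

```text
clock: 11.52
position: [-566.1, -869.3, 296.1]
ee_rot: [0.028, 0.921, -0.361, 0.145]
contact_force: [0.2, 0.4, 0.4]
gripper_width: 0.3
```

Call:
{"op": "send_rows", "data": {"steps": [[[2.3,-3.2,0.8,0,0],[2.3,-3.2,0.9,0,0],[2.2,-3.1,1.0,0,0],[2.2,-3.1,1.1,0,0],[2.2,-3.1,1.2,0,0],[2.2,-3.1,1.3,0,0],[2.2,-3.0,1.4,0,0],[2.1,-3.0,1.6,0,0]]]}}

```text
clock: 12.18
position: [-598.6, -935.8, 288.7]
ee_rot: [0.054, 0.894, -0.437, 0.076]
contact_force: [0.5, 0.7, -0.8]
gripper_width: 0.5
```

```bash
python3 st.py
cat > plan6.py <<'E'
from plan import *
from reach3 import solve,G
from h import arm
q=np.array(arm.read_state()['joints']); R0=FK(q)[1]; n=R0[:,2]
# spin wanted so that tool x horizontal & pointing -x
h=np.cross(n,[0,0,1]); h/=np.linalg.norm(h); h*=-np.sign(h[0])
sp=np.arctan2(h@R0[:,1],h@R0[:,0]); print("n",n.round(3),"spin needed",sp.round(3),"toolx",h.round(2))
for x in(400,500,640):
    for t in solve(np.array([x,106,25.]),n,G): print(x,t.round(2))
r=q
for w in((-350,-650,400),(50,-650,450),(450,-350,450),(400,110,350),(400,110,60),(640,110,60)):
    r,i=go(r,w); print(w,i,FK(r)[0].round(),FK(r)[1][:,2].round(2),r.round(2))
E
python3 plan6.py
```

```text
12.1833 [-2.157  1.09   1.407 -0.589 -1.17   0.492] [-598.6 -935.8  288.7] 0.5090979024768824
[[-0.983  0.164  0.089]
 [ 0.031  0.612 -0.791]
 [-0.183 -0.774 -0.606]]
fwd/left/up 10mm in tool cm:
 [[-0.98  0.16  0.09]
 [ 0.03  0.61 -0.79]
 [-0.18 -0.77 -0.61]]
n [ 0.089 -0.791 -0.606] spin needed -0.233 toolx [-0.99 -0.11  0.  ]
400 [ 1.    0.65 -0.79  0.63 -1.03]
500 [ 0.83  0.71 -0.63  0.75 -1.09]
640 [ 0.66  0.83 -0.33  0.82 -1.18]
(-350, -650, 400) 11 [-350. -650.  400.] [ 0.1  -0.78 -0.61] [-2.09  0.24  0.18 -0.69 -0.84  0.69]
(50, -650, 450) 11 [  42. -652.  452.] [ 0.14 -0.77 -0.62] [-1.22 -0.04 -0.4   0.42 -0.34 -0.77]
(450, -350, 450) 14 [ 450. -350.  450.] [ 0.15 -0.76 -0.63] [-0.1  -0.04 -0.55  1.05 -1.03 -2.11]
(400, 110, 350) 13 [400. 110. 350.] [ 0.15 -0.76 -0.63] [ 1.04  0.14 -0.49  0.55 -1.67 -2.85]
(400, 110, 60) 9 [404. 112.  67.] [ 0.09 -0.75 -0.65] [ 0.99  0.54 -0.76  0.58 -1.08 -3.1 ]
(640, 110, 60) 6 [632. 110.  60.] [ 0.09 -0.75 -0.65] [ 0.67  0.75 -0.33  0.78 -1.17 -2.84]
```

```bash
cat > plan7.py <<'E'
from plan import *
from h import arm
r=np.array(arm.read_state()['joints'])
for sp in(-.12,-.113): r=step(r,[0,1.5*.6,-1,sp],.6)
for w in((-300,-820,400),(50,-850,450),(400,-650,450),(500,-300,450),(400,112,350),(400,112,60),(400,112,25),(624,110,25)):
    r,i=go(r,w); print(w,i,FK(r)[0].round(),FK(r)[1][:,2].round(2),FK(r)[1][:,0].round(2),r.round(2))
E
python3 plan7.py
```

```text
(-300, -820, 400) 9 [-300. -820.  400.] [ 0.09 -0.79 -0.61] [-0.99 -0.11  0.  ] [-1.87  0.43  0.39 -0.5  -0.72  0.65]
(50, -850, 450) 10 [  50. -850.  450.] [ 0.09 -0.79 -0.61] [-0.99 -0.11  0.  ] [-1.29  0.32  0.03  0.37 -0.39 -0.44]
(400, -650, 450) 11 [ 400. -650.  450.] [ 0.09 -0.79 -0.61] [-0.99 -0.12 -0.  ] [-0.72  0.21 -0.31  1.15 -0.62 -1.57]
(500, -300, 450) 10 [ 500. -300.  450.] [ 0.09 -0.79 -0.61] [-0.99 -0.12 -0.  ] [ 0.04  0.06 -0.46  1.01 -1.21 -1.96]
(400, 112, 350) 12 [400. 112. 350.] [ 0.09 -0.79 -0.61] [-0.99 -0.12 -0.  ] [ 1.03  0.18 -0.45  0.52 -1.72 -2.62]
(400, 112, 60) 8 [400. 112.  60.] [ 0.09 -0.79 -0.61] [-0.99 -0.12 -0.  ] [ 1.01  0.58 -0.76  0.59 -1.1  -2.99]
(400, 112, 25) 1 [400. 112.  25.] [ 0.09 -0.79 -0.61] [-0.99 -0.12 -0.  ] [ 1.01  0.65 -0.78  0.62 -1.03 -3.04]
(624, 110, 25) 6 [624. 110.  25.] [ 0.09 -0.79 -0.61] [-0.99 -0.12 -0.  ] [ 0.68  0.81 -0.36  0.82 -1.16 -2.78]
```

Call:
{"op": "send_rows", "data": {"steps": [[[0,0.9,-1,-0.12,0],[0,0.9,-1,-0.115,0],[-3.6,-0.5,-1.5,0,0],[-3.7,-0.5,-1.5,0,0],[-3.7,-0.5,-1.5,0,0],[-3.7,-0.5,-1.5,0,0],[-3.7,-0.5,-1.5,0,0],[-3.7,-0.5,-1.5,0,0],[-3.7,-0.5,-1.5,0,0]]]}}

```text
clock: 12.93
position: [-349.5, -811.1, 346.8]
ee_rot: [-0.057, 0.899, -0.434, 0.019]
contact_force: [0.6, -0.3, 0.7]
gripper_width: 0.1
```

```bash
cat > wp.py <<'E'
import sys
from h import *
s=arm.read_state();M=R.from_quat(s['ee_rot']).as_matrix();p=s['position']
print(round(s['clock'],2),p.round(1),"n",M[:,2].round(3),"x",M[:,0].round(3),"F",s['contact_force'].round(1),"j",s['joints'].round(2))
for a in sys.argv[1:]:
    t=np.array(eval(a),float); d=t-p; L=np.linalg.norm(d); N=int(np.ceil(L/40)); print(a,N,"rows of",(M.T@d/N/10).round(2)); p=t
E
python3 wp.py "(50,-850,450)" "(400,-650,450)"
```

```text
12.93 [-349.5 -811.1  346.8] n [ 0.084 -0.778 -0.623] x [-0.993 -0.119  0.015] F [ 0.6 -0.3  0.7] j [-1.95  0.49  0.39 -0.58 -0.73  0.79]
(50,-850,450) 11 rows of [-3.55 -1.26 -0.  ]
(400,-650,450) 11 rows of [-3.37  0.85 -1.15]
```

Call:
{"op": "send_rows", "data": {"steps": [[[-3.7,-1.3,0,0,0],[-3.7,-1.3,0,0,0],[-3.7,-1.3,0,0,0],[-3.7,-1.3,0,0,0],[-3.7,-1.3,0,0,0],[-3.7,-1.3,0,0,0],[-3.7,-1.3,0,0,0],[-3.7,-1.3,0,0,0],[-3.7,-1.3,0,0,0],[-3.7,-1.3,0,0,0]]]}}

```text
clock: 13.77
position: [46.4, -838.1, 467.5]
ee_rot: [-0.068, 0.89, -0.45, 0.012]
contact_force: [-0.5, -0.9, -0.6]
gripper_width: 0.3
```

```bash
python3 wp.py "(400,-650,450)" "(500,-300,450)"
```

```text
13.77 [  46.4 -838.1  467.5] n [ 0.082 -0.799 -0.595] x [-0.99  -0.132  0.041] F [-0.5 -0.9 -0.6] j [-1.29  0.29  0.01  0.39 -0.39 -0.42]
(400,-650,450) 11 rows of [-3.42  0.77 -1.01]
(500,-300,450) 10 rows of [-1.45  1.94 -2.72]
```

Call:
{"op": "send_rows", "data": {"steps": [[[-3.5,0.8,-1.0,0,0],[-3.5,0.8,-1.0,0,0],[-3.5,0.8,-1.0,0,0],[-3.5,0.8,-1.0,0,0],[-3.5,0.8,-1.0,0,0],[-3.5,0.8,-1.0,0,0],[-3.5,0.8,-1.0,0,0],[-3.5,0.8,-1.0,0,0],[-3.5,0.8,-1.0,0,0],[-3.5,0.8,-1.0,0,0]]]}}

```text
clock: 14.6
position: [389.8, -651.1, 458.8]
ee_rot: [-0.084, 0.883, -0.461, 0.013]
contact_force: [1.0, -0.7, -0.5]
gripper_width: -0.3
```

```bash
python3 wp.py "(500,-300,450)" "(400,120,350)"
```

```text
14.6 [ 389.8 -651.1  458.8] n [ 0.1   -0.812 -0.575] x [-0.986 -0.16   0.055] F [ 1.  -0.7 -0.5] j [-0.76  0.18 -0.36  1.26 -0.58 -1.58]
(500,-300,450) 10 rows of [-1.65  1.89 -2.69]
(400,120,350) 12 rows of [ 0.22  2.76 -2.45]
```

Call:
{"op": "send_rows", "data": {"steps": [[[-1.65,1.9,-2.7,0,0],[-1.65,1.9,-2.7,0,0],[-1.65,1.9,-2.7,0,0],[-1.65,1.9,-2.7,0,0],[-1.65,1.9,-2.7,0,0],[-1.65,1.9,-2.7,0,0],[-1.65,1.9,-2.7,0,0],[-1.65,1.9,-2.7,0,0],[-1.65,1.9,-2.7,0,0]]]}}

```text
clock: 15.35
position: [492.3, -317.6, 456.1]
ee_rot: [-0.095, 0.88, -0.464, 0.017]
contact_force: [0.8, 0.5, -0.6]
gripper_width: 0.0
```

```bash
python3 wp.py "(395,120,330)" "(395,120,60)"
```

```text
15.35 [ 492.3 -317.6  456.1] n [ 0.119 -0.814 -0.568] x [-0.981 -0.184  0.058] F [ 0.8  0.5 -0.6] j [-0.    0.04 -0.51  1.09 -1.16 -1.9 ]
(395,120,330) 12 rows of [ 0.06  2.99 -2.47]
(395,120,60) 7 rows of [-0.22  3.17  2.19]
```

Call:
{"op": "send_rows", "data": {"steps": [[[0.1,2.8,-2.6,0,0],[0.1,2.8,-2.6,0,0],[0.1,2.8,-2.6,0,0],[0.1,2.8,-2.6,0,0],[0.1,2.8,-2.6,0,0],[0.1,2.8,-2.6,0,0],[0.1,2.8,-2.6,0,0],[0.1,2.8,-2.6,0,0],[0.1,2.8,-2.6,0,0],[0.1,2.8,-2.6,0,0]]]}}

```text
clock: 16.18
position: [401.6, 63.7, 380.6]
ee_rot: [-0.105, 0.881, -0.46, 0.029]
contact_force: [1.3, 0.0, -0.2]
gripper_width: -0.1
```

```bash
cat > plan8.py <<'E'
from plan import *
from h import arm
r=np.array(arm.read_state()['joints'])
for sp in(0,):
    for w in((395,112,330),(395,112,60),(395,112,25),(624,110,25)):
        r,i=go(r,w); print(w,i,FK(r)[0].round(),FK(r)[1][:,2].round(2),FK(r)[1][:,0].round(2),r.round(2))
E
python3 plan8.py; python3 wp.py "(395,112,330)" "(395,112,100)"
```

```text
(395, 112, 330) 2 [395. 112. 330.] [ 0.15 -0.8  -0.58] [-0.98 -0.21  0.05] [ 1.06  0.19 -0.53  0.55 -1.67 -2.58]
(395, 112, 60) 7 [395. 112.  64.] [ 0.15 -0.8  -0.58] [-0.98 -0.21  0.05] [ 1.05  0.58 -0.81  0.64 -1.1  -2.95]
(395, 112, 25) 1 [395. 112.  26.] [ 0.15 -0.8  -0.58] [-0.98 -0.21  0.05] [ 1.04  0.65 -0.83  0.68 -1.03 -3.02]
(624, 110, 25) 6 [623. 110.  25.] [ 0.15 -0.8  -0.58] [-0.98 -0.21  0.05] [ 0.69  0.81 -0.42  0.9  -1.15 -2.76]
16.18 [401.6  63.7 380.6] n [ 0.148 -0.804 -0.576] x [-0.976 -0.212  0.045] F [ 1.3  0.  -0.2] j [ 0.99  0.1  -0.53  0.61 -1.72 -2.48]
(395,112,330) 2 rows of [-0.3   3.46 -0.53]
(395,112,100) 6 rows of [-0.17  3.13  2.21]
```

Call:
{"op": "send_rows", "data": {"steps": [[[-0.2,3.4,-0.5,0,0],[-0.2,3.3,-0.3,0,0],[-0.1,3.1,2.2,0,0],[-0.1,3.1,2.2,0,0],[-0.1,3.1,2.2,0,0],[-0.1,3.1,2.2,0,0],[-0.1,3.1,2.2,0,0]]]}}

```text
clock: 16.77
position: [395.1, 130.4, 138.1]
ee_rot: [-0.116, 0.888, -0.443, 0.044]
contact_force: [-0.2, 0.3, -0.6]
gripper_width: -0.3
```

```bash
python3 wp.py "(395,108,22)"
python3 - <<'E'
from h import *
im,d=optics.get_image("side"); a=im[60:380,60:420]; cv2.imwrite("pics/s1.png",cv2.convertScaleAbs(cv2.resize(a,None,fx=1.8,fy=1.8),alpha=1.6))
im,d=optics.get_image("scene");
E
```

```text
16.77 [395.1 130.4 138.1] n [ 0.18  -0.776 -0.604] x [-0.969 -0.244  0.025] F [-0.2  0.3 -0.6] j [ 1.09  0.43 -0.75  0.58 -1.24 -2.84]
(395,108,22) 3 rows of [0.09 2.65 2.92]
```

View pics/s1.png

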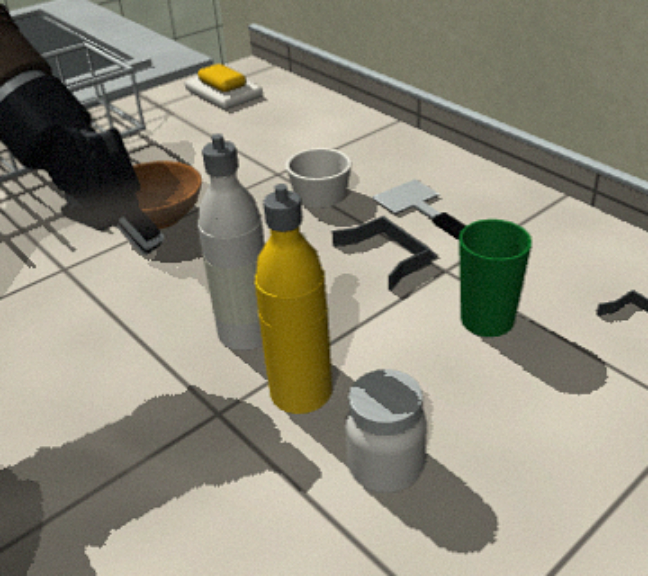

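Call:
{"op": "send_rows", "data": {"steps": [[[0.15,2.5,3.1,0,0],[0.15,2.5,3.1,0,0],[0.1,2.0,2.5,0,0],[0,0,0,0,0]]]}}

```text
clock: 17.2
position: [399.1, 107.1, 32.6]
ee_rot: [-0.119, 0.888, -0.441, 0.047]
contact_force: [-0.0, -0.8, 0.6]
gripper_width: 0.2
```

```bash
cat > look.py <<'E'
import sys
from h import *; from fit import bottle,circ
g=eval(sys.argv[1])
for n in("scene","side"):
    im,d=optics.get_image(n); P=cloud(n,d); 
    m=(P[...,2]>60)&(P[...,2]<135)&(np.hypot(P[...,0]-g[0],P[...,1]-g[1])<40)&(d>0)
    hi=m&(P[...,2]>105); lw=m&(P[...,2]<85)
    f=lambda m:circ(P[m][:,:2],30,np.array(g,float))
    print(n,"bottle",f(m).round(1),m.sum(),"tilt hi-lo",(f(hi)-f(lw)).round(1))
E
python3 look.py "(467,117)"; python3 wp.py "(425,100,22)"
```

```text
scene bottle [466.4 117.8] 616 tilt hi-lo [-0.8  0.1]
side bottle [467.8 117.4] 1055 tilt hi-lo [0.2 0.3]
17.3 [400.5 109.8  35.3] n [ 0.192 -0.769 -0.61 ] x [-0.967 -0.254  0.016] F [-0.   0.4  0.4] j [ 1.02  0.6  -0.87  0.74 -0.98 -3.04]
(425,100,22) 1 rows of [-2.14  0.07  2.03]
```

Call:
{"op": "send_rows", "data": {"steps": [[[-0.7,0,0.8,0,0],[-0.7,0,0.8,0,0],[-0.7,0,0.5,0,0]]]}}

```text
clock: 17.55
position: [429.6, 105.5, 29.8]
ee_rot: [-0.119, 0.891, -0.434, 0.056]
contact_force: [-5.3, -0.8, 1.0]
gripper_width: 0.0
```

```bash
python3 wp.py "(435,100,22)"
```

```text
17.55 [429.6 105.5  29.8] n [ 0.204 -0.76  -0.617] x [-0.965 -0.26   0.002] F [-5.3 -0.8  1. ] j [ 0.95  0.62 -0.86  0.83 -0.97 -3.05]
(435,100,22) 1 rows of [-0.38  0.2   1.01]
```

Call:
{"op": "send_rows", "data": {"steps": [[[0.8,0.2,-0.1,0,0],[0.1,0.4,1.1,0,0],[0,0.1,0.3,0,0]]]}}

```text
clock: 17.8
position: [426.3, 102.0, 21.6]
ee_rot: [-0.116, 0.894, -0.429, 0.062]
contact_force: [-0.4, -0.5, 0.4]
gripper_width: -0.0
```

```bash
python3 wp.py "(435,100,22)";  python3 look.py "(467,117)"
```

```text
17.8 [426.3 102.   21.6] n [ 0.211 -0.752 -0.624] x [-0.965 -0.261 -0.012] F [-0.4 -0.5  0.4] j [ 0.95  0.62 -0.88  0.86 -0.94 -3.09]
(435,100,22) 1 rows of [-0.79 -0.29  0.31]
scene bottle [468.9 118.6] 614 tilt hi-lo [-0.1  0.4]
side bottle [468.5 116.8] 1082 tilt hi-lo [ 0.3 -0.4]
```

Call:
{"op": "send_rows", "data": {"steps": [[[-0.6,-0.15,0.2,-0.04,0],[-0.7,-0.2,0.2,0,0],[-0.8,-0.2,0.2,0,0],[-0.8,-0.2,0.2,0,0],[-0.8,-0.2,0.2,0,0]]]}}

```text
clock: 18.32
position: [466.8, 100.7, 25.0]
ee_rot: [-0.135, 0.891, -0.43, 0.055]
contact_force: [-2.0, 0.1, -0.3]
gripper_width: 0.1
```

```bash
python3 wp.py "(500,99,22)";  python3 look.py "(490,117)"
```

```text
18.32 [466.8 100.7  25. ] n [ 0.214 -0.751 -0.625] x [-0.958 -0.288  0.018] F [-2.   0.1 -0.3] j [ 0.87  0.63 -0.82  0.91 -0.96 -3.  ]
(500,99,22) 1 rows of [-3.13 -0.51  1.03]
scene bottle [502.2 120.6] 152 tilt hi-lo [0.1 0.1]
side bottle [496.8 131.1] 889 tilt hi-lo [ 28.2 -17.8]
```

Call:
{"op": "send_rows", "data": {"steps": [[[0.7,0.2,-0.2,0,0],[-0.3,0.9,-0.8,0,0],[-0.6,-0.2,0.2,0,0],[-0.7,-0.2,0.2,0,0],[-0.7,-0.2,0.2,0,0],[-0.7,-0.2,0.2,0,0]]]}}

```text
clock: 18.92
position: [487.8, 109.7, 23.4]
ee_rot: [-0.135, 0.891, -0.43, 0.054]
contact_force: [-1.7, -0.6, -1.6]
gripper_width: 0.0
```

```bash
cat > look.py <<'E'
import sys
from h import *; from fit import circ
# bottle upper cylinder/neck & cap: side + scene, using cap top as well
g=np.array(eval(sys.argv[1]),float)
B=np.array([665.,112]);yaw=-.092
for n in("scene","side"):
    im,d=optics.get_image(n); P=cloud(n,d)
    hsv=cv2.cvtColor(im,cv2.COLOR_BGR2HSV); ok=(d>0)&(hsv[...,1]<70)&(hsv[...,2]>35)
    r=np.hypot(P[...,0]-g[0],P[...,1]-g[1])
    m=ok&(P[...,2]>95)&(P[...,2]<138)&(r<36)
    c=circ(P[m][:,:2],30,g) if m.sum()>20 else g*0
    k=(d>0)&(P[...,2]>212)&(P[...,2]<235)&(r<40)
    w=c-B; print(n,"bottle",c.round(1),m.sum(),"capmean",P[k][:,:2].mean(0).round(1) if k.sum() else None,k.sum(),"bay xy",(w[0]*np.cos(yaw)+w[1]*np.sin(yaw)).round(1),(-w[0]*np.sin(yaw)+w[1]*np.cos(yaw)).round(1))
E
python3 wp.py "(520,112,22)";  python3 look.py "(515,120)"
```

```text
18.92 [487.8 109.7  23.4] n [ 0.213 -0.752 -0.624] x [-0.958 -0.287  0.019] F [-1.7 -0.6 -1.6] j [ 0.85  0.66 -0.77  0.91 -0.98 -2.97]
(520,112,22) 1 rows of [-3.15 -0.38  0.6 ]
scene bottle [524.4 120.9] 44 capmean [530.9 122.2] 125 bay xy -140.8 -4.1
side bottle [529.7 121.1] 208 capmean [527.8 117. ] 164 bay xy -135.6 -3.3
```

Call:
{"op": "send_rows", "data": {"steps": [[[-0.75,0.0,0.0,0,0],[-0.75,-0.1,0.15,0,0],[-0.7,-0.15,0.2,0,0],[-0.7,-0.15,0.2,0,0],[-0.7,-0.15,0.2,0,0],[-0.7,-0.15,0.2,0,0]]]}}

```text
clock: 19.52
position: [535.5, 107.5, 23.5]
ee_rot: [-0.133, 0.89, -0.433, 0.053]
contact_force: [-3.3, 0.0, 1.5]
gripper_width: -0.1
```

```bash
python3 wp.py "(560,112,22)";  python3 look.py "(567,121)"
```

```text
19.52 [535.5 107.5  23.5] n [ 0.21  -0.757 -0.619] x [-0.959 -0.282  0.02 ] F [-3.3  0.   1.5] j [ 0.78  0.69 -0.68  0.95 -1.01 -2.91]
(560,112,22) 1 rows of [-2.48 -0.08  0.27]
scene bottle [570.9 125.7] 237 capmean [575.9 127.1] 144 bay xy -94.9 5.0
side bottle [575.3 126.3] 464 capmean [572.9 122.3] 147 bay xy -90.6 6.0
```

Call:
{"op": "send_rows", "data": {"steps": [[[0.8,0.2,-0.2,0,0],[-0.5,1.1,-1.4,0,0],[-0.7,-0.1,0.15,0,0],[-0.7,-0.1,0.15,0,0],[-0.7,-0.1,0.15,0,0],[-0.7,-0.1,0.15,0,0]]]}}

```text
clock: 20.12
position: [555.3, 128.8, 22.1]
ee_rot: [-0.134, 0.89, -0.432, 0.054]
contact_force: [-3.8, -0.6, 2.2]
gripper_width: 0.1
```

```bash
python3 wp.py "(580,124,22)";  python3 look.py "(587,126)"
```

```text
20.12 [555.3 128.8  22.1] n [ 0.211 -0.755 -0.62 ] x [-0.958 -0.285  0.02 ] F [-3.8 -0.6  2.2] j [ 0.78  0.72 -0.6   0.92 -1.04 -2.87]
(580,124,22) 1 rows of [-2.23 -0.75  0.89]
scene bottle [592.7 124.4] 250 capmean [597.  124.6] 152 bay xy -73.1 5.7
side bottle [597.3 123.7] 568 capmean [594.6 120. ] 147 bay xy -68.5 5.4
```

Call:
{"op": "send_rows", "data": {"steps": [[[-0.65,-0.2,0.23,0,0],[-0.65,-0.2,0.23,0,0],[-0.65,-0.2,0.23,0,0],[-0.65,-0.2,0.23,0,0]]]}}

```text
clock: 20.55
position: [585.8, 123.4, 21.3]
ee_rot: [-0.134, 0.89, -0.432, 0.053]
contact_force: [-3.0, 0.2, 1.4]
gripper_width: 0.1
```

```bash
python3 wp.py "(605,120,22)";  python3 look.py "(622,121)"
```

```text
20.55 [585.8 123.4  21.3] n [ 0.21  -0.755 -0.622] x [-0.959 -0.284  0.021] F [-3.   0.2  1.4] j [ 0.74  0.74 -0.55  0.94 -1.04 -2.83]
(605,120,22) 1 rows of [-1.75 -0.63  0.62]
scene bottle [623.5 117.5] 380 capmean [627.6 117.9] 163 bay xy -41.8 1.6
side bottle [627.4 116.9] 575 capmean [624.3 112.8] 139 bay xy -37.9 1.4
```

Call:
{"op": "send_rows", "data": {"steps": [[[0.6,0.1,-0.1,0,0],[0.25,-0.4,0.5,0,0],[-0.7,-0.15,0.15,0,0],[-0.7,-0.15,0.2,0,0],[-0.6,-0.15,0.2,0,0],[-0.6,-0.15,0.2,0,0],[-0.4,-0.1,0.1,0,0]]]}}

```text
clock: 21.23
position: [612.4, 112.2, 20.8]
ee_rot: [-0.133, 0.89, -0.432, 0.052]
contact_force: [-2.6, 0.0, 0.7]
gripper_width: 0.2
```

```bash
python3 wp.py "(625,116,22)";  python3 look.py "(645,114)"
```

```text
21.23 [612.4 112.2  20.8] n [ 0.209 -0.755 -0.621] x [-0.959 -0.283  0.022] F [-2.6  0.   0.7] j [ 0.69  0.76 -0.51  0.97 -1.05 -2.8 ]
(625,116,22) 1 rows of [-1.31 -0.11 -0.1 ]
scene bottle [650.9 115.8] 211 capmean [655.4 116.9] 164 bay xy -14.4 2.5
side bottle [654.2 115.8] 598 capmean [650.7 112. ] 127 bay xy -11.1 2.8
```

Bottle is at bay-local (-13, 2.5). Final slow approach, watching the force.

Call:
{"op": "send_rows", "data": {"steps": [[[-0.4,-0.03,0.03,0,0],[-0.4,-0.03,0.03,0,0],[-0.4,-0.03,0.03,0,0]]]}}

```text
clock: 21.58
position: [624.4, 114.0, 20.6]
ee_rot: [-0.133, 0.89, -0.432, 0.052]
contact_force: [-3.0, -0.7, 0.8]
gripper_width: 0.4
```

```bash
python3 wp.py;  python3 look.py "(660,114)"
```

```text
21.58 [624.4 114.   20.6] n [ 0.208 -0.756 -0.621] x [-0.959 -0.282  0.023] F [-3.  -0.7  0.8] j [ 0.68  0.77 -0.48  0.97 -1.06 -2.78]
scene bottle [663.6 116.7] 382 capmean [667.4 117.3] 167 bay xy -1.8 4.6
side bottle [665.8 116.6] 583 capmean [662.1 112.8] 130 bay xy 0.4 4.7
```

Call:
{"op": "send_rows", "data": {"steps": [[[-0.2,-0.02,0.02,0,0]]]}}

```text
clock: 21.77
position: [625.5, 113.8, 20.5]
ee_rot: [-0.133, 0.89, -0.433, 0.051]
contact_force: [-14.6, 2.9, 5.6]
gripper_width: -0.2
```

Call:
{"op": "send_rows", "data": {"steps": [[[-0.2,-0.02,0.02,0,0]]]}}

```text
clock: 21.85
position: [625.5, 112.9, 20.5]
ee_rot: [-0.132, 0.89, -0.434, 0.049]
contact_force: [-14.5, 3.3, 4.7]
gripper_width: -0.3
```

Force rose to 15 N and the advance stopped, so the bottle is against the back wall. I'll back off gently.

Call:
{"op": "send_rows", "data": {"steps": [[[0.3,0.05,-0.05,0,0],[0.6,0.1,-0.1,0,0],[1.5,0.2,-0.2,0,0],[2.5,-0.5,-1,0,0],[2.5,-1.2,-1.8,0,0],[2.5,-1.2,-1.8,0,0],[1,-1.5,-2.5,0,0],[0,0,0,0,0]]]}}

```text
clock: 22.52
position: [511.3, 117.8, 101.5]
ee_rot: [-0.135, 0.891, -0.431, 0.052]
contact_force: [0.9, 0.9, -0.5]
gripper_width: -0.1
```

```bash
python3 wp.py;  python3 look.py "(664,115)"
python3 - <<'E'
from h import *
for n in("scene","side"):
    im,d=optics.get_image(n); np.save(f"{n}1.npy",cloud(n,d)); np.save(f"{n}1d.npy",d); cv2.imwrite(f"pics/{n}1.png",im)
E
sed 's/0.npy/1.npy/;s/0d.npy/1d.npy/;s/0.png/1.png/' loc.py > loc1.py; python3 loc1.py
```

```text
22.52 [511.3 117.8 101.5] n [ 0.21  -0.754 -0.623] x [-0.958 -0.286  0.023] F [ 0.9  0.9 -0.5] j [ 0.85  0.55 -0.66  0.82 -1.12 -2.78]
scene bottle [663.9 116.4] 392 capmean [667.7 117. ] 164 bay xy -1.5 4.3
side bottle [665.8 116. ] 584 capmean [661.9 112.6] 132 bay xy 0.4 4.0
scene tile z med -0.2657136598868419
[306. 139.] 1655 min [439. -19.   7.] max [486.  40. 228.] med [473.  15. 121.] bgr [38 81 92]
[399. 141.] 3462 min [448. 110.  95.] max [523. 356. 260.] med [503. 218. 202.] bgr [35 38 39]
[259. 147.] 950 min [ 419. -141.    7.] max [488. -74.  89.] med [ 471. -102.   62.] bgr [84 87 86]
[328. 223.] 2284 min [624.  61.   7.] max [704. 173. 228.] med [685. 120. 112.] bgr [79 83 83]
[454. 208.] 1681 min [454. 314.   7.] max [579. 420.  55.] med [494. 375.  29.] bgr [40 61 84]
[254. 211.] 1381 min [626. -83.   7.] max [699. -12. 108.] med [669. -47.  73.] bgr [40 60 38]
[105. 216.] 932 min [ 688. -420.    7.] max [ 779. -352.   40.] med [ 742. -384.   26.] bgr [126 128 128]
[186. 257.] 190 min [ 746. -202.    7.] max [ 800. -126.   19.] med [ 787. -164.   13.] bgr [65 67 67]

[... 226 characters left out ...]
7.] max [953. 420.  60.] med [949.  59.  54.] bgr [ 99 101 100]
side tile z med -0.21248464049824634
[160. 166.] 13015 min [250. -23.   7.] max [745. 420. 260.] med [453. 206. 170.] bgr [24 41 46]
[382. 173.] 9783 min [ 622. -374.    7.] max [956. 420. 228.] med [937.  52.  42.] bgr [61 65 65]
[332. 210.] 2217 min [627. -84.   7.] max [778. 126. 107.] med [651. -55.  74.] bgr [16 37  9]
[419. 232.] 259 min [ 744. -206.    7.] max [ 800. -126.   18.] med [ 793. -165.   13.] bgr [28 29 27]
[274. 298.] 2556 min [ 417. -144.    7.] max [482. -80.  87.] med [ 438. -124.   64.] bgr [74 77 76]
[528. 313.] 1825 min [ 685. -420.    7.] max [ 777. -354.   39.] med [ 712. -393.   27.] bgr [110 113 111]
```

View pics/scene1.png

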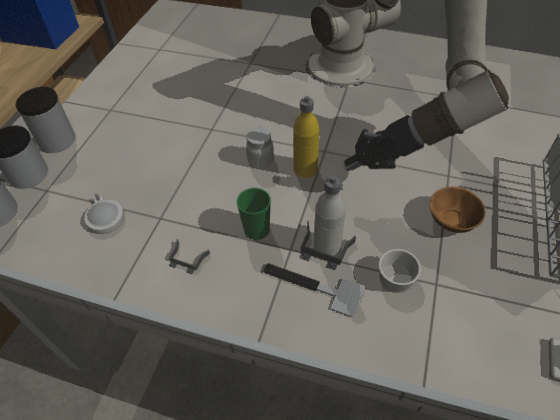

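The picture shows the bottle upright in the larger bay at (328,225), touching its back wall. The gripper is clear at (370,150), and the bystanders measure where they stood. Handing in.

```bash
python3 -c "
from bench import job
print(job.job_done())"
```

```text
the job is handed in; nothing more can be done
None
```

The white bottle is in the larger bay, upright against the back wall, and I handed the job in at about 22.6 s. I got no verdict back.

**How it was done:** The rows can't tilt the tool directly, so I leaned it by driving the arm past its reach limit. I then pushed the bottle with the side of the shut fingers, at an estimated 20–40 mm above the tile. I checked the cameras between pushes and corrected the direction twice. Push forces read 2–5 N during the slide. They rose to about 15 N when the bottle met the back wall and the tool stopped advancing, so I backed off.

**Last checks:**
- **Bottle position:** It measured about x = -1.5 to +0.4 mm and y = +4 mm in the bay frame, well inside the limits.
- **Bottle upright:** It looks upright in the scene picture. The measured highest point is still 228 mm, against 227 mm nominal.
- **Bystanders:** The scene camera shows the tumbler, ramekin, bowl and scraper within about 1–2 mm of where they started, and the side camera shows the same for the jar.
- **Robot clear:** The gripper is about 150 mm from the bottle and the contact force reads about zero.

**Disagreements:** The two cameras differed by 2–4 mm on the bottle's x position, within their calibration error. One side-camera reading early in the push was useless, probably because the gripper or the yellow bottle got into the fit. I ignored it.

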